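Pry up the rail and shim it

TASK

Use the pry bar over the fulcrum block to lever up the free end of the heavy pinned rail, no higher than needed, and gently catch the bar's shaft under the keeper hook so that it holds the rail up by itself. Then slide the thin flat shim lengthwise along the rest pad under the rail, gently, until its end is against the stop. Finally unhook the bar, let the rail down softly onto the shim, and draw the bar out from under the rail and leave it; never lift the rail with the gripper, and leave the other things on the table alone.

Things in the scene. Friction and masses are not known exactly. Their poses are not given: they have to be found in the camera images.
- fixture: Steel fixture bolted to the table; place and yaw vary. Origin at table height below the middle of the rail's free end face; z up. Coordinates in these texts are (x, y, z) in mm in this frame. Base plate 10 thick, 60 to 100 wide, y -210 to +330. The rail runs from y 0 to +300: 60 wide (x -30 to +30), underside z 70, top z 106. Its end (y 0 to 30) is free underneath.
- fulcrum_top (a point): Middle of the fulcrum's top, fixture (0, -50, 68): a block with a ridge along x, 70 long, rounded with radius 8.
- pad_top (a point): Middle of the rest pad's flat top, fixture (0, 55, 70); pad x -30 to +30, y +30 to +80. The rail's underside lies on it at the start. The shim goes in between them from the open -x side, along +x.
- rail (a joint): Angle (rad) of the heavy rail (solid steel, about 6 kg, mass varies) about its pin along the fixture's x at y 280, z 88. 0: lying on the pad; grows as the free end rises. From 0.1 on the pin is strained: keep below. Bar hooked under the keeper: about 0.05 to 0.06; lying on the shim: about 0.03.
- keeper: Fixed inverted-L hook, origin at fixture (0, -180, 10). Its lip spans x -20 to +26, y -188 to -172, underside z 57.5, top z 69.5. Post at x +14 to +26. It is open to -x, where a tooth (x -20 to -14) hangs down to z 53; between tooth and post is a notch for the bar's shaft, centred on x 0. It bears 60 N at most.
- keeper_notch (a point): Middle of the notch's ceiling, fixture (0, -180, 57.5). The shaft is pressed below the tooth, swung in along +x about the fulcrum and let up into the notch, where the rail's weight holds it against this ceiling with roughly 10 to 20 N.
- stop: Fixed steel stop plate at the far (+x) edge of the pad, origin at fixture (37, 55, 10). Its face towards the pad is at fixture x +32, y +30 to +80, its top at z 80. Must not be pushed with more than about 35 N.
- bar: Loose steel pry bar 340 long, 0.45 kg. Flat straight underside. Origin on the underside below the handle's middle; x points to the tip, z up. Handle: black, x -55 to +55, 18 wide, 24 high. Shaft: x +55 to +240, 14 wide, 10 thick. Blade: x +240 to +285, 18 wide, 5 thick. The blade goes about 25 mm under the rail's end, the shaft's underside lies on the fulcrum.
- rail_end (a point): Middle of the lower edge of the rail's free end (fixture x 0, y 0, z 70 when down).
- bar_tip (a point): Middle of the bar's blade end (bar x 285, y 0, z 2.5).
- shim: Loose aluminium shim plate 110 long (its x), 40 wide (its y), 6 thick, 0.09 kg, flat on the table. Its origin is the centre of its underside; the two ends are alike. Home: lying on the pad with its length along the fixture's x, its leading end against the stop, about 50 of it left out on the -x side.
- flange: Bystander: steel ring 60 across, 16 high.
- packer: Bystander: steel block 50 by 50, 25 high.
- hammer: Bystander: hammer lying beyond the fixture.
- can: Bystander: grey can 66 across, 140 high, at the left.
- brush: Bystander: brush lying at the right.
- pipe_stub: Bystander: upright pipe stub 90 across, 110 high, at the right.

How it is judged:
On the way, in this order (a step that is already met when the one before it is completed fails the run):
1. the rail is held up by the bar caught under the keeper, let go by the gripper (contact force between bar and keeper above 3 N and contact force between bar and rail above 6 N and value of joint rail above 0.04 rad and contact force between the fingers and bar below 0.5 N), for 0.2 s.
2. the shim lies under the raised rail and has been pushed up against the stop (contact force between shim and stop above 0.8 N and x of shim in the frame of fixture above -0.027 m and y of shim in the frame of fixture between 0.04 and 0.07 m and angle between the x axis of shim and the x axis of fixture, either way round below 0.12 rad and value of joint rail above 0.036 rad), for 0.04 s.
At the end, for the whole second after the job is handed in: The shim lies on the pad with its leading end within about 4 mm of the stop, within 15 mm of the pad's middle sideways and 7 degrees of square; the rail rests on it (joint 0.018 to 0.036 rad); the bar is out from under the rail, touches it no more and lies at rest on the table or the fixture (x of shim in the frame of fixture above -0.0265 m and y of shim in the frame of fixture between 0.04 and 0.07 m and angle between the x axis of shim and the x axis of fixture, either way round below 0.12 rad and contact force between shim and rail above 8 N and value of joint rail between 0.018 and 0.036 rad and contact force between bar and rail below 0.1 N and (y of bar_tip in the frame of fixture below -0.003 m or x of bar_tip in the frame of fixture below -0.04 m or x of bar_tip in the frame of fixture above 0.04 m) and height (world z) of bar below 0.12 m and linear speed of each of bar, shim below 0.02 m/s).
It fails at once if the rail is levered too high (0.1 rad or more) (value of joint rail above 0.1 rad).
It fails at once if the rail is let drop (falls faster than 0.6 rad/s) (velocity of joint rail below -0.6 rad/s).
It fails at once if the shim is rammed into the stop with more than 35 N, or the bar strains the keeper with more than 60 N (contact force between shim and stop above 35 N or contact force between bar and keeper above 60 N).
It fails at once if the rail is lifted or pushed with the robot itself (contact force between any of the fingers, the arm and rail above 12 N).
It fails at once if a bystander is moved by more than 20 mm (distance of any of flange, packer, hammer, can, brush, pipe_stub from where it was at the start of the episode above 0.02 m).
It also fails if it takes over 72 s, if anything falls off the work surface, if the arm or the gripper's body presses on something with over 40 N, if the wrist force passes 120 N, or if a joint passes its speed limit or range.

ROBOT

A 6-joint arm with a two-finger parallel gripper is mounted at the origin on the work surface. World frame = base frame: x ahead of the robot, y to its left, z up, the work surface at z = 0. Lengths are in m, angles in rad, forces in N, time in s.
With the tool pointing down it reaches from about 0.325 to 0.9 m from the base axis. Payload 6.1 kg.
Tool frame: the origin (TCP) lies midway between the tips of the shut fingers; the grasp point (between the pads) lies 19 mm behind it; z points along the fingers, y is the direction in which the jaws open and shut (so a half turn about z gives the same grasp; the last joint's range is limited). The gripper opens to 87 mm and grips with 3 to 60 N. Pads are 19 mm wide; open, the fingers measure 117 mm over their backs; the gripper's body (75 mm by 190 mm) begins 51 mm behind the grasp point.
Start: joints at [-1.473, 0.22, 1.526, -0, 1.395, -0.126], TCP at [0.139, -0.609, 0.223] pointing down, gripper open.
Joint ranges: [-2.98, 2.98], [-0.91, 2.08], [0.09, 2.57], [-1.24, 4.39], [0.2, 2.65], [-2.68, 2.68]. Speed limits (rad/s): [2.57, 2.57, 3.01, 3.14, 3.14, 3.14].

INTERFACE

Orientations are given as a 3x3 rotation matrix whose columns are the frame's x, y, z axes.
In Python, from cell import manip, get_image, close_job gives the robot as it stands.
- The arm moves only by the tool arm_command, never from a script. Its argument "series" is a list of rows, each a list of 5 numbers: the shift along the tool's x, y, z in mm, then the turn about the tool's z in degrees, then the opening, from 0 (shut) to 1 (fully open). A call has 1 to 20 rows; each row is the pose to reach, as a shift and turn from the pose commanded when the call began, along the tool's axes at that moment; what a row does not reach only later rows make up. A row lasts 1/8 s, in which the tool goes at most 62.5 mm and 10.7 degrees, less where a joint would pass 70% of its speed; a pose out of reach is approached as far as the arm can. A call with a gripper value outside its range is refused whole. The fingers move at their own pace and stop on an object; the grip force is fixed at half the most. Time passes only in rows, so rows that repeat a pose let the fingers close. It gives the time, the measured TCP pose, the force and the opening at its end, in the units of the state.
- manip.sense(): the state, without advancing time (a new reading comes with each control period).
- get_image(name): name is "scene" or "side" or "wrist"; returns a dict with "image" (384x512x3 uint8, red, green, blue), "fx", "fy", "cx", "cy" (pixels), "rvec" (rotation vector, rad) and "tvec" (3), from world to camera coordinates, as OpenCV has them; the wrist camera has in their place "T_tool_cam" (4x4, takes a point from camera to tool coordinates, whose origin is the TCP and whose axes are the flange's). Camera axes: x right, y down, z forward; pixel columns grow to the right and rows downward; lengths in m; the calibration is good to about 2 mm. A picture is of the moment at which its call begins: read the wrist's pose just before it. There is no depth.
- close_job(): hands the job in, once; it reports no verdict.
The state is a dict: "clock": time; "joint_pos": joint angles; "joint_velocities": joint speeds; "joint_torque": joint torques, N m; "tcp_pos": TCP position; "orientation": TCP orientation; "force": force on the tool from outside, world axes, zero at the start; "torque": the same for the moment, N m; "gripper_width": opening from 0.0 (shut) to 1.0 (fully open).
Only numpy, scipy, OpenCV 4.12 (cv2) and the standard library are available. Lean on these libraries where they do the work, as an engineer would, in place of code of your own. Each camera call takes 0.05 s, during which the arm holds its last target.

## Working session

There is one attempt and no reset: what is moved stays moved. The work goes in short steps, Python scripts to look and compute and a tool call to move; the robot and the scene stay as the last step left them, time stands still between calls to the robot, and variables do not carry over. Pictures are saved under pics/ and viewed, and the job is handed in when it is done.

Besides the shell and the picture viewer there is one more tool, called after "Call:" by a JSON object that holds its "method" and its "body". arm_command: Moves the arm, as the interface text tells. Its arguments: {"type":"object","properties":{"series":{"type":"array","items":{"type":"array","items":{"type":"number"}}}},"required":["series"]}

```bash
mkdir -p pics; ls; cat > h.py <<'E'
import numpy as np, cv2, json
from cell import manip, get_image, close_job
def snap(name,fn):
    s=manip.sense(); d=get_image(name); cv2.imwrite(f'pics/{fn}.png',cv2.cvtColor(d['image'],cv2.COLOR_RGB2BGR))
    K=np.array([[d['fx'],0,d['cx']],[0,d['fy'],d['cy']],[0,0,1.]])
    if 'rvec' in d:
        R=cv2.Rodrigues(np.array(d['rvec'],float))[0]; t=np.array(d['tvec'],float).ravel()
    else:
        T=np.eye(4); T[:3,:3]=s['orientation']; T[:3,3]=s['tcp_pos']; W=T@np.array(d['T_tool_cam']); Wi=np.linalg.inv(W); R=Wi[:3,:3]; t=Wi[:3,3]
    np.savez(f'pics/{fn}.npz',K=K,R=R,t=t); return d
def cam(fn):
    z=np.load(f'pics/{fn}.npz'); return z['K'],z['R'],z['t']
def proj(fn,P):
    K,R,t=cam(fn); q=(np.atleast_2d(P)@R.T+t)@K.T; return q[:,:2]/q[:,2:]
def ray(fn,uv):
    K,R,t=cam(fn); d=R.T@np.linalg.inv(K)@np.array([uv[0],uv[1],1.]); return -R.T@t,d/np.linalg.norm(d)
def atz(fn,uv,z):
    c,d=ray(fn,uv); return c+d*(z-c[2])/d[2]
def tri(obs):
    A=np.zeros((3,3));b=np.zeros(3)
    for fn,uv in obs:
        c,d=ray(fn,uv);M=np.eye(3)-np.outer(d,d);A+=M;b+=M@c
    p=np.linalg.solve(A,b)
    return p,[np.round(proj(fn,p)[0]-uv,1) for fn,uv in obs]
def crop(fn,x0,y0,x1,y1,out,s=None):
    im=cv2.imread(f'pics/{fn}.png')[y0:y1,x0:x1]; s=s or min(800/(x1-x0),600/(y1-y0)); cv2.imwrite(f'pics/{out}.png',cv2.resize(im,None,fx=s,fy=s,interpolation=cv2.INTER_CUBIC)); print('scale',s)
E
python3 - <<'E'
from h import *
for n in ['scene','side','wrist']:
    snap(n,n+'0')
    K,R,t=cam(n+'0');print(n,K[0,0],-R.T@t,R[2])
s=manip.sense();print(s)
E
```

```text
pics
scene 409.13356790403935 [1.06642035 0.48180239 1.03513621] [-0.42176096 -0.42155412 -0.8027514 ]
side 496.46262904837755 [0.09031578 1.17523772 1.17423251] [ 0.27248799 -0.7068259  -0.6527997 ]
wrist 315.647941998467 [ 0.22127954 -0.59084071  0.38351984] [-0.29746673 -0.06658387 -0.95240755]
{'clock': 0.15, 'joint_pos': array([-1.47310252e+00,  2.21017422e-01,  1.52734170e+00,  6.06495212e-06,
        1.39468316e+00, -1.26076811e-01]), 'joint_velocities': array([ 0.0015915 , -0.00274423, -0.0034288 ,  0.00145498,  0.00012451,
       -0.00028456]), 'joint_torque': array([ 7.60690345e-04, -4.95191145e+01, -3.87882864e+01,  7.00037694e-02,
        5.31220087e-02, -9.25561426e-05]), 'tcp_pos': array([ 0.138659  , -0.60894733,  0.22170912]), 'orientation': array([[ 9.75067904e-01,  2.21906658e-01, -1.35451560e-04],
       [ 2.21906620e-01, -9.75066854e-01,  1.44329537e-03],
       [ 1.88202526e-04, -1.43736859e-03, -9.99998949e-01]]), 'force': array([-0.39637212, -0.60519684,  0.08083651]), 'torque': array([-0.02439113,  0.0539065 ,  0.00090105]), 'gripper_width': 1.0045890715650654}
```

View pics/scene0.png

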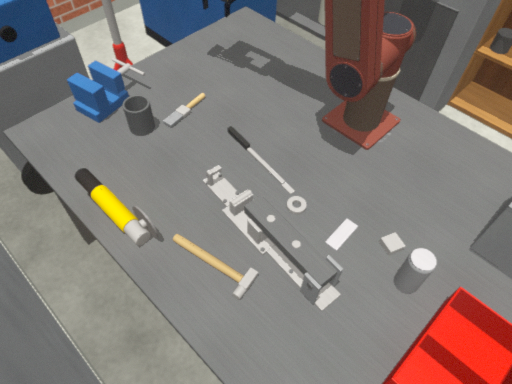

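View pics/side0.png

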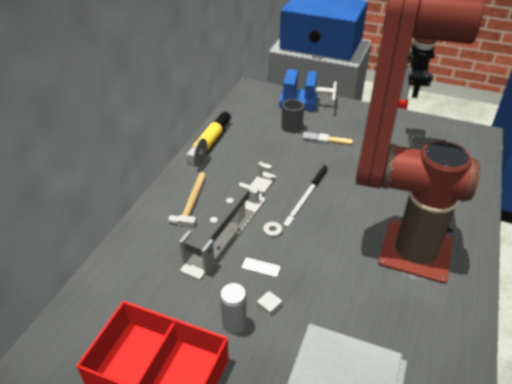

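View pics/wrist0.png

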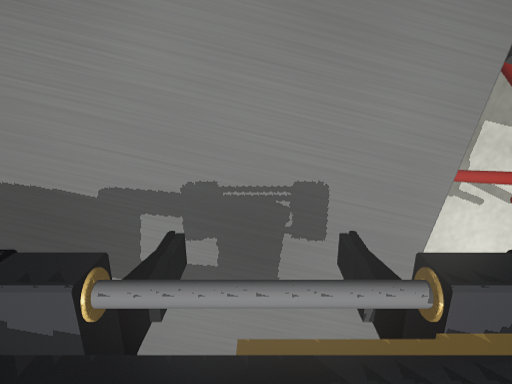

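```bash
python3 - <<'E'
from h import *
crop('scene0',195,115,355,315,'c1')
crop('side0',160,140,340,300,'c2')
E
```

```text
scale 3.0
scale 3.75
```

View pics/c1.png

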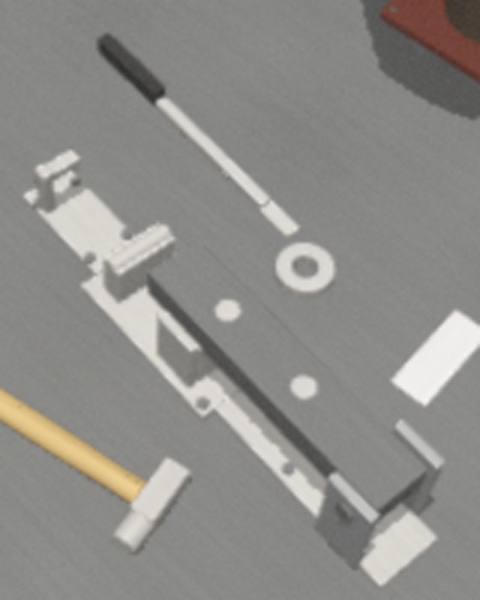

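View pics/c2.png

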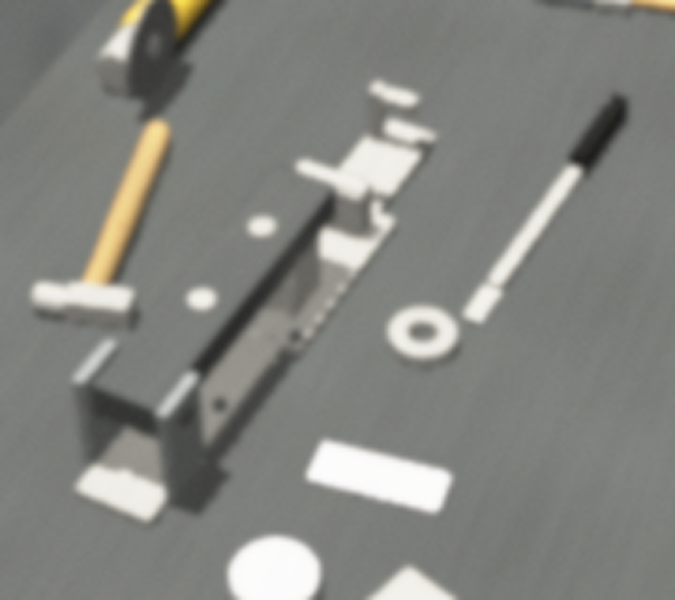

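```bash
cat >> h.py <<'E'
def c1(u,v): return (195+u/3-.33,115+v/3-.33)
def c2(u,v): return (160+u/3.75-.37,140+v/3.75-.37)
from scipy.optimize import least_squares
def fx2w(p,P):
    P=np.atleast_2d(P)/1000.; c,s=np.cos(p[2]),np.sin(p[2])
    return np.c_[p[0]+c*P[:,0]-s*P[:,1],p[1]+s*P[:,0]+c*P[:,1],P[:,2]]
E
python3 - <<'E'
from h import *
S=[((30,0,106),(150,275)),((-30,0,106),(207,247)),((-20,-188,69.5),(72,152)),((26,-188,69.5),(36,165)),((35,-50,68),(108,265)),((-35,-50,68),(170,232))]
S2=[((26,-188,69.5),(372,85)),((-20,-180,69.5),(418,98)),((-35,-50,68),(360,187)),((35,-50,68),(300,163))]
obs=[('scene0',a,c1(*b)) for a,b in S]+[('side0',a,c2(*b)) for a,b in S2]
f=lambda p:np.concatenate([proj(n,fx2w(p,a))[0]-b for n,a,b in obs])
r=least_squares(f,[.5,0,0],loss='soft_l1');print(r.x,r.fun.reshape(-1,2).round(1))
for nm,a,b,z in [('handle end',(102,38),(622,98),.012),('handle/shaft',(160,98),(578,165),.01),('tip',(292,228),(475,312),.003),('shimA',(408,392),(378,475),.003),('flange',(305,267),(422,332),.016)]:
    print(nm,atz('scene0',c1(*a),z).round(4),atz('side0',c2(*b),z).round(4))
for n,c in [('shim',[(392,380),(457,310),(490,335),(427,405)])]:
    print([atz('scene0',c1(*q),.006).round(3) for q in c])
print([atz('side0',c2(*q),.006).round(3) for q in [(322,440),(452,475),(437,512),(307,478)]])
E
```

```text
[ 0.58737331  0.02982352 -0.11268047] [[-0.8 -0. ]
 [-2.9 -1.5]
 [ 0.6 -0.2]
 [ 0.3  2.6]
 [ 1.2  0.4]
 [-0.5 -0.6]
 [ 0.7 -0.1]
 [-1.2  1.3]
 [ 1.1  0.2]
 [-0.8  0.3]]
handle end [ 0.3741 -0.2987  0.012 ] [ 0.3781 -0.301   0.012 ]
handle/shaft [ 0.391  -0.1846  0.01  ] [ 0.3904 -0.1859  0.01  ]
tip [0.4169 0.0389 0.003 ] [0.4206 0.0354 0.003 ]
shimA [0.4839 0.2466 0.003 ] [0.4338 0.243  0.003 ]
flange [0.4526 0.0865 0.016 ] [0.452  0.0885 0.016 ]
[array([0.486, 0.228, 0.006]), array([0.377, 0.223, 0.006]), array([0.377, 0.264, 0.006]), array([0.484, 0.269, 0.006])]
[array([0.489, 0.227, 0.006]), array([0.377, 0.223, 0.006]), array([0.376, 0.264, 0.006]), array([0.485, 0.269, 0.006])]
```

Call:
{"method": "arm_command", "body": {"series": [[20,-18,0,-4,1],[60,-55,-5,-11,1],[110,-100,-10,-19,1],[160,-145,-15,-27,1],[210,-190,-20,-35,1],[260,-236,-25,-43,1],[310,-281,-28,-52,1],[355,-322,-28,-60,1],[395,-358,-28,-67,1],[415,-376,-28,-70.7,1],[415,-376,-28,-70.7,1],[415,-376,-28,-70.7,1]]}}

```text
clock: 1.65
tcp_pos: [0.4595, -0.1509, 0.2502]
orientation: [[0.113, 0.994, -0.001], [0.994, -0.113, -0.0], [-0.0, -0.001, -1.0]]
force: [-0.7, -0.7, -0.3]
gripper_width: 1.002
```

```bash
python3 - <<'E'
from h import *
snap('wrist','w1')
s=manip.sense();print(s['clock'],s['tcp_pos'],s['orientation'].round(4),s['joint_pos'],s['force'])
E
```

```text
1.7 [ 0.45936109 -0.15141628  0.25032577] [[ 1.141e-01  9.935e-01 -7.000e-04]
 [ 9.935e-01 -1.141e-01 -2.000e-04]
 [-3.000e-04 -6.000e-04 -1.000e+00]] [-4.81271090e-01 -1.41987656e-01  1.84765687e+00 -5.16429547e-04
  1.43639508e+00 -3.66902486e-01] [-0.37066627 -0.29788894  0.45828925]
```

View pics/w1.png

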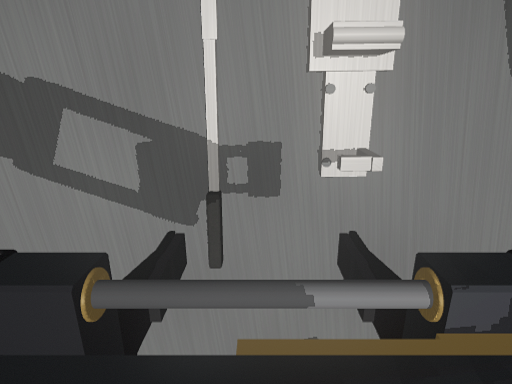

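Call:
{"method": "arm_command", "body": {"series": [[30,10,0,0,1],[80,25,0,0,1],[125,40,0,0,1],[150,50,0,0,1],[150,50,0,0,1],[150,50,0,0,1]]}}

```text
clock: 2.45
tcp_pos: [0.5261, -0.0088, 0.2504]
orientation: [[0.115, 0.993, -0.001], [0.993, -0.115, -0.001], [-0.001, -0.001, -1.0]]
force: [-0.0, -0.1, 0.3]
gripper_width: 0.999
```

```bash
python3 - <<'E'
from h import *
snap('wrist','w2')
s=manip.sense();print(s['clock'],s['tcp_pos'])
crop('w1',190,0,430,180,'w1c')
E
```

```text
2.5 [ 0.52606046 -0.00885192  0.25042665]
scale 3.3333333333333335
```

View pics/w2.png

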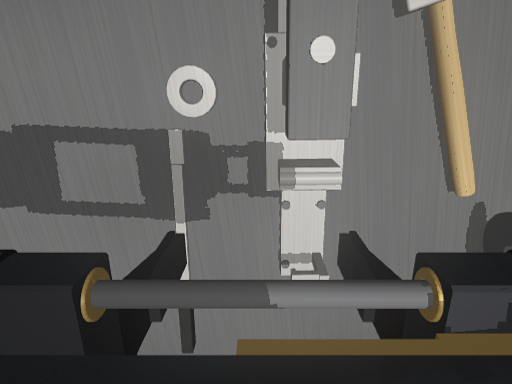

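View pics/w1c.png

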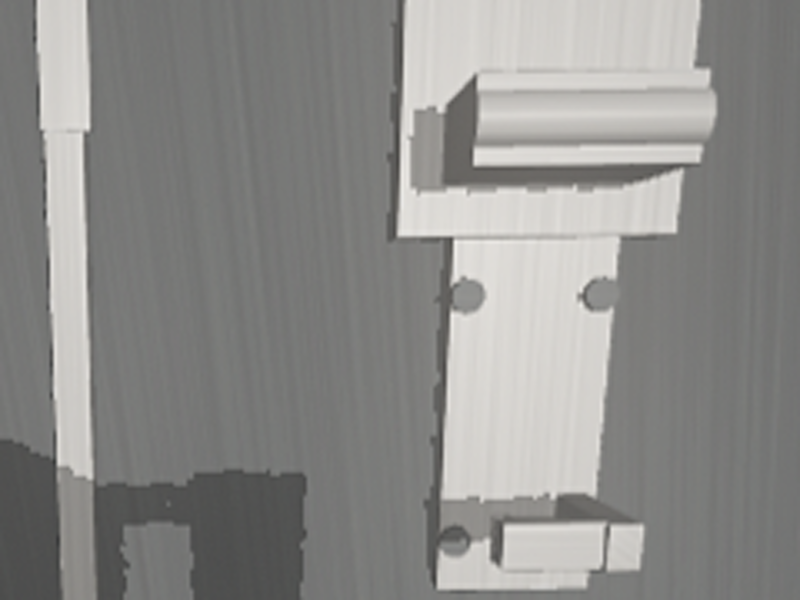

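```bash
python3 - <<'E'
from h import *
crop('w2',250,0,380,150,'w2c')
crop('w2',250,150,380,290,'w2d')
crop('w1',185,170,245,280,'w1d')
E
```

```text
scale 4.0
scale 4.285714285714286
scale 5.454545454545454
```

View pics/w2c.png

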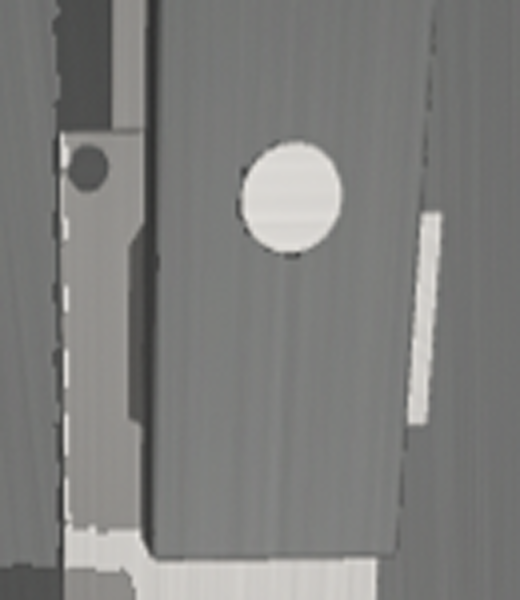

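View pics/w2d.png

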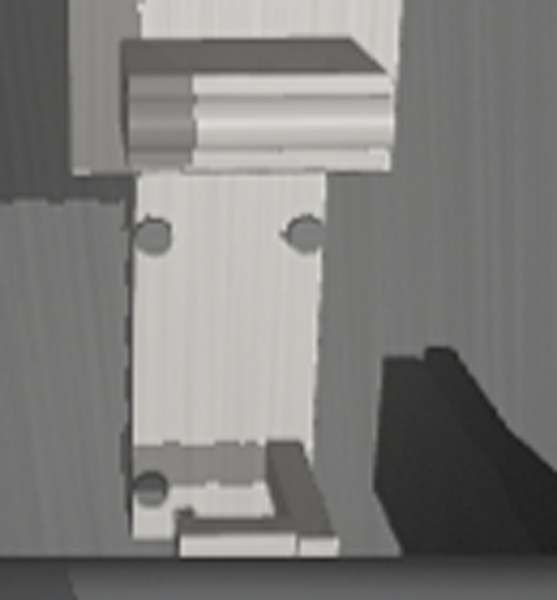

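View pics/w1d.png

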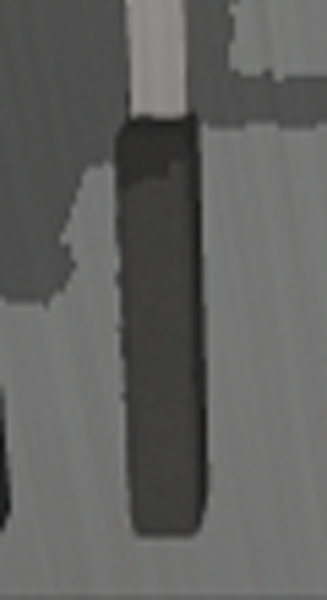

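```bash
cat >> h.py <<'E'
def cp(u,v,x0,y0,s): o=.5-.5/s; return (x0+(u+.5)/s-.5,y0+(v+.5)/s-.5)
E
python3 - <<'E'
from h import *
a=lambda u,v:cp(u,v,190,0,10/3); c=lambda u,v:cp(u,v,250,0,4); d=lambda u,v:cp(u,v,250,150,30/7); e=lambda u,v:cp(u,v,185,170,60/11)
O=[('w1',(-20,-188,69.5),a(497,571)),('w1',(-20,-172,69.5),a(503,521)),('w1',(26,-188,69.5),a(641,571)),('w1',(26,-172,69.5),a(642,523)),
('w1',(-35,-50,68),a(477,118)),('w1',(35,-50,68),a(714,112)),
('w2',(42,80,80),c(441,212)),('w2',(42,30,80),c(428,424)),('w2',(-30,0,106),c(155,557)),('w2',(30,0,106),c(396,553)),('w2',(-20,-172,69.5),d(180,535)),('w2',(26,-172,69.5),d(338,535)),('w2',(-35,-50,68),d(128,118)),('w2',(35,-50,68),d(392,114))]
f=lambda p:np.concatenate([proj(n,fx2w(p,P))[0]-b for n,P,b in O])
r=least_squares(f,[.587,.03,-.11],loss='soft_l1');print(r.x,'\n',r.fun.reshape(-1,2).round(1))
g=lambda p:np.concatenate([proj(n,fx2w(p,P)+[0,0,p[3]])[0]-b for n,P,b in O])
r2=least_squares(g,[.587,.03,-.11,0],loss='soft_l1');print(r2.x)
# triangulated heights
print('lip',tri([('w1',a(503,521)),('w2',d(180,535))]),tri([('w1',a(642,523)),('w2',d(338,535))]))
np.save('fix.npy',r.x)
he=[atz('w1',e(133,530),.024),atz('w1',e(198,530),.024)]
sh=[atz('w1',a(40,130),.01),atz('w1',a(90,130),.01)]
print(he,sh)
hm=np.mean(he,0);sm=np.mean(sh,0);v=(sm-hm)[:2];print(np.linalg.norm(v),'should .295',np.arctan2(v[1],v[0]))
print('tip',tri([('w2',(176,130)),('scene0',c1(292,228)),('side0',c2(475,312))]))
print('hend',tri([('w1',e(165,530)),('scene0',c1(102,38)),('side0',c2(622,98))]))
E
```

```text
[ 0.58513902  0.02592541 -0.10072405] 
 [[ 0.9 -0.3]
 [ 0.   0.5]
 [-0.9 -0.8]
 [ 0.3 -0.6]
 [ 0.3 -1.3]
 [ 0.5 -0.4]
 [ 0.4 -0.8]
 [-0.4 -0.1]
 [-1.6  0.9]
 [ 0.4  1.1]
 [-0.6  0.1]
 [-0.4 -0.3]
 [-0.2  2.4]
 [ 0.3  2.6]]
[ 0.58559391  0.02568679 -0.10043028 -0.00192476]
lip (array([ 0.54832717, -0.14288009,  0.06940218]), [array([0.4, 0.1]), array([-0.3, -0.1])]) (array([ 0.59414364, -0.14888577,  0.06821039]), [array([0.3, 0.1]), array([-0.2, -0.1])])
[array([ 0.37041967, -0.28879766,  0.024     ]), array([ 0.38693856, -0.29064735,  0.024     ])] [array([ 0.40695124, -0.00048383,  0.01      ]), array([ 0.42417691, -0.00241998,  0.01      ])]
0.2906207796092058 should .295 1.4435352472600007
tip (array([0.42089615, 0.04137073, 0.00795373]), [array([-1.8,  1.1]), array([-0.1,  0.2]), array([-0.6,  0.1])])
hend (array([ 0.37697619, -0.2946455 ,  0.01665929]), [array([0.2, 0.4]), array([0.1, 0. ]), array([-0. ,  0.1])])
```

Call:
{"method": "arm_command", "body": {"series": [[-20,-12,10,0,1],[-60,-34,30,0.7,1],[-110,-62,70,0.7,1],[-160,-90,120,0.7,1],[-195,-109,165,0.7,1],[-202,-113,195,0.7,1],[-202,-113,220,0.7,1],[-202,-113,237,0.7,1],[-202,-113,245,0.7,1],[-202,-113,245,0.7,1]]}}

```text
clock: 3.75
tcp_pos: [0.3909, -0.1956, 0.0055]
orientation: [[0.126, 0.992, -0.001], [0.992, -0.126, 0.0], [0.0, -0.001, -1.0]]
force: [-0.0, 0.6, 0.6]
gripper_width: 0.996
```

```bash
python3 - <<'E'
from h import *
snap('wrist','w3')
s=manip.sense();print(s['clock'],s['tcp_pos'],s['force'])
E
```

```text
3.8 [ 0.39148357 -0.19576712  0.00599101] [-0.12246188 -0.87474119  0.38307802]
```

View pics/w3.png

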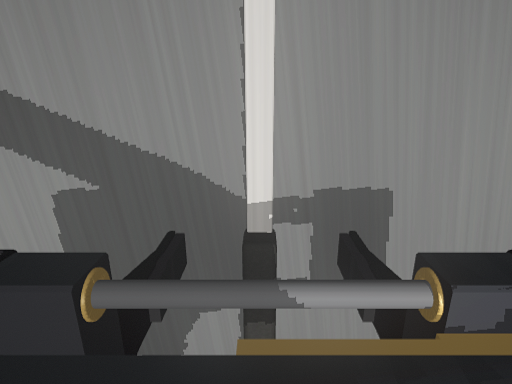

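Call:
{"method": "arm_command", "body": {"series": [[0,0,0,0,0.1],[0,0,0,0,0.1],[0,0,0,0,0.1],[0,0,0,0,0.1],[0,0,0,0,0.1],[0,0,-10,0,0.1],[0,0,-30,0,0.1],[0,0,-60,0,0.1],[0,0,-90,0,0.1],[0,0,-115,0,0.1],[0,0,-120,0,0.1],[0,0,-120,0,0.1]]}}

```text
clock: 5.3
tcp_pos: [0.3914, -0.1952, 0.1255]
orientation: [[0.125, 0.992, 0.0], [0.992, -0.125, -0.0], [-0.0, 0.0, -1.0]]
force: [-0.1, 0.3, 0.5]
gripper_width: 0.1
```

```bash
python3 - <<'E'
from h import *
snap('wrist','w4');snap('side','s4')
s=manip.sense();print(s['clock'],s['tcp_pos'],s['force'],s['torque'],s['gripper_width'])
E
```

```text
5.4 [ 0.39072411 -0.19471843  0.12439404] [-0.12676935 -0.23352584 -0.92226675] [-0.05993979 -0.06381944 -0.02787427] 0.09958105413186343
```

View pics/w4.png

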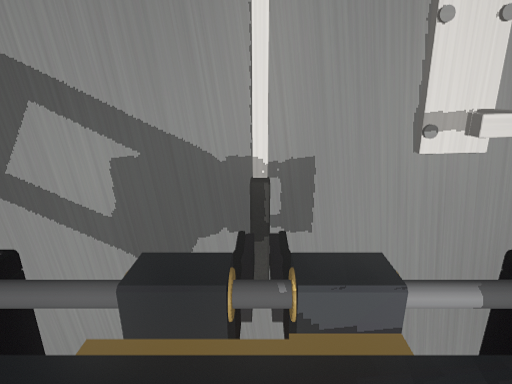

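View pics/s4.png

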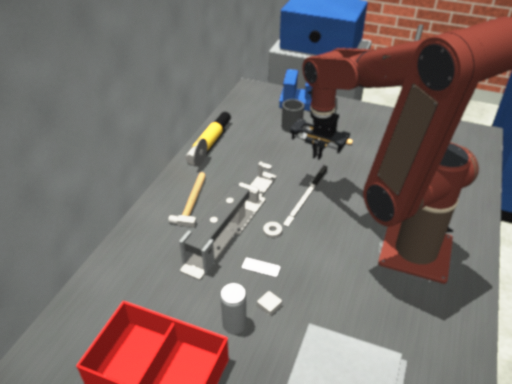

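Call:
{"method": "arm_command", "body": {"series": [[0,0,10,0,0.6],[0,0,30,0,0.6],[0,0,50,0,0.6],[0,0,70,0,0.6],[0,0,80,0,0.6],[0,0,80,0,0.6],[0,0,100,0,0.6],[0,0,113,0,0.6],[0,0,121,0,0.6],[0,0,121,0,0],[0,0,121,0,0],[0,0,121,0,0],[0,0,121,0,0],[0,0,121,0,0],[0,0,121,0,0],[0,0,121,0,0],[0,0,121,0,0]]}}

```text
clock: 7.52
tcp_pos: [0.3911, -0.1953, 0.0048]
orientation: [[0.125, 0.992, -0.001], [0.992, -0.125, 0.0], [-0.0, -0.001, -1.0]]
force: [-4.7, -0.0, 5.5]
gripper_width: 0.204
```

```bash
python3 - <<'E'
from h import *
snap('wrist','w5')
s=manip.sense();print(s['clock'],s['tcp_pos'],s['force'],s['torque'],s['gripper_width'])
E
```

```text
7.575 [ 0.39110119 -0.19523087  0.00475703] [-4.78895186 -0.89711444  5.78504584] [0.04898971 0.59702637 0.05405848] 0.2055346715920604
```

View pics/w5.png

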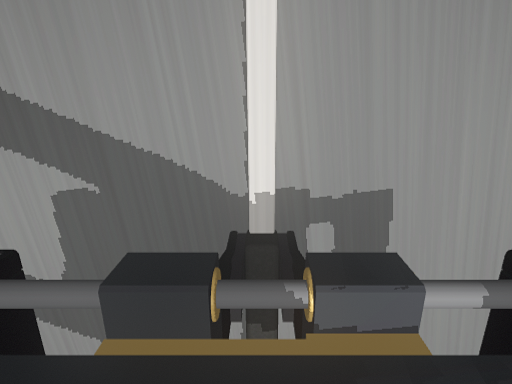

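Call:
{"method": "arm_command", "body": {"series": [[0,0,-5,0,0],[0,0,-20,0,0],[0,0,-45,0,0],[0,0,-70,0,0],[0,0,-95,0,0],[0,0,-115,0,0],[0,0,-120,0,0],[0,0,-120,0,0]]}}

```text
clock: 8.57
tcp_pos: [0.3915, -0.1952, 0.1247]
orientation: [[0.125, 0.992, 0.001], [0.992, -0.125, -0.0], [-0.0, 0.001, -1.0]]
force: [-0.3, 0.4, -4.6]
gripper_width: 0.202
```

```bash
python3 - <<'E'
from h import *
snap('wrist','w6');snap('side','s6')
s=manip.sense();print(s['clock'],s['tcp_pos'],s['force'],s['torque'],s['gripper_width'])
crop('s6',230,120,370,240,'s6c')
E
```

```text
8.675 [ 0.39083703 -0.19474069  0.12362026] [ 0.11100029  0.67293727 -4.75112898] [-0.12045647 -0.06319105  0.00534434] 0.20808943508408492
scale 5.0
```

View pics/w6.png

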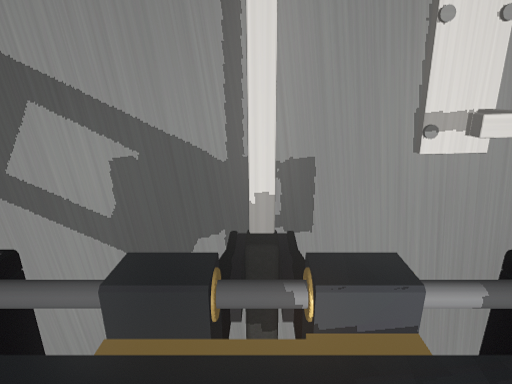

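View pics/s6c.png

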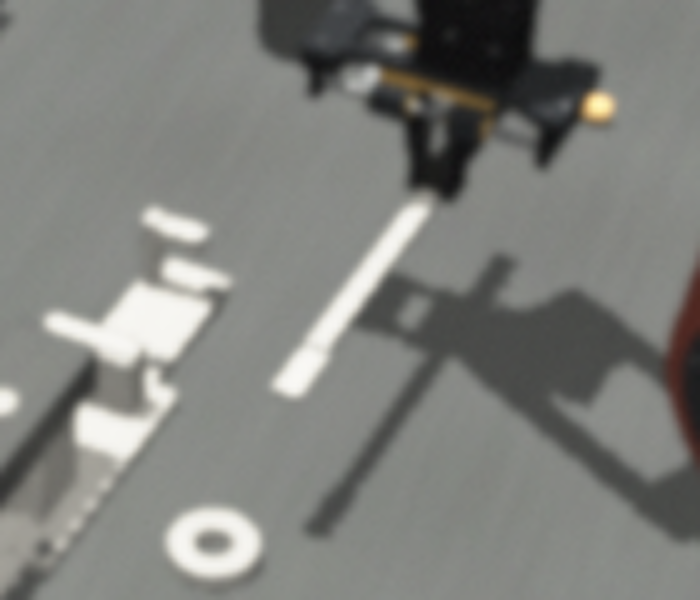

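```bash
cat >> h.py <<'E'
def plane(fn,uv,p0,n):
    c,d=ray(fn,uv); return c+d*((p0-c)@n)/(d@n)
def w2fx(p):
    q=np.load('fix.npy'); c,s=np.cos(q[2]),np.sin(q[2]); d=np.atleast_2d(p)-[q[0],q[1],0]
    return np.c_[c*d[:,0]+s*d[:,1],-s*d[:,0]+c*d[:,1],d[:,2]]*1000
E
python3 - <<'E'
from h import *
s=manip.sense(); R=s['orientation'];p=s['tcp_pos']
u=lambda a,b:cp(a,b,230,120,5)
for q in [(290,390),(317,352),(432,200)]:
    x=plane('s6',u(*q),p,R[:,1]); print(x, (x-p)@R[:,0], x[2]-p[2])
print(w2fx(p), np.arctan2(R[1,0],R[0,0]))
# wrist: step row at x=240? 
E
```

```text
[0.42031747 0.03943114 0.119678  ] 0.23601671596260415 -0.00394225763101233
[ 4.15314578e-01 -3.18265757e-04  1.21243324e-01] 0.19595508538772685 -0.002376936102686772
[ 0.39177539 -0.18723177  0.11851848] 0.007562901589028885 -0.005101784073440335
[[-171.1283743  -239.08549223  123.62026016]] 1.4455384410105445
```

```bash
python3 - <<'E'
from h import *
for n,uv,z in [('scene0',(137,103),.11),('side0',(292,104),.11),('scene0',(165,122),.02),('scene0',(205,96),.02),('scene0',(422,262),.14),('side0',(233,293),.14),('scene0',(393,241),.025)]:
    p=atz(n,uv,z);print(n,uv,p.round(3),w2fx(p).round(0))
E
```

```text
scene0 (137, 103) [ 0.582 -0.521  0.11 ] [[  52. -545.  110.]]
side0 (292, 104) [ 0.589 -0.522  0.11 ] [[  59. -545.  110.]]
scene0 (165, 122) [ 0.523 -0.468  0.02 ] [[ -12. -498.   20.]]
scene0 (205, 96) [ 0.33  -0.475  0.02 ] [[-203. -524.   20.]]
scene0 (422, 262) [0.439 0.461 0.14 ] [[-190.  419.  140.]]
side0 (233, 293) [0.427 0.461 0.14 ] [[-201.  417.  140.]]
scene0 (393, 241) [0.359 0.366 0.025] [[-259.  316.   25.]]
```

Call:
{"method": "arm_command", "body": {"series": [[-15,12,0,0,0],[-55,40,0,-1.4,0],[-100,72,0,-1.4,0],[-140,105,10,-1.4,0],[-160,122,30,-1.4,0],[-166,125,55,-1.4,0],[-166,125,73,-1.4,0],[-166,125,77,-1.4,0],[-166,125,77,-1.4,0]]}}

```text
clock: 9.8
tcp_pos: [0.4946, -0.375, 0.0475]
orientation: [[0.1, 0.995, -0.0], [0.995, -0.1, 0.0], [0.0, -0.0, -1.0]]
force: [-0.5, -0.7, -2.7]
gripper_width: 0.204
```

```bash
python3 - <<'E'
from h import *
snap('wrist','w7');snap('side','s7')
s=manip.sense();print(s['clock'],s['tcp_pos'],w2fx(s['tcp_pos']),s['force'],s['torque'],s['gripper_width'])
crop('s7',210,110,330,220,'s7c')
E
```

```text
9.9 [ 0.49537925 -0.37584442  0.04884224] [[ -48.90533987 -408.75919516   48.84224239]] [ 1.05045339 -0.03529521 -3.55602468] [-0.07638007 -0.15483249  0.03567221] 0.20391480998130065
scale 5.454545454545454
```

View pics/w7.png

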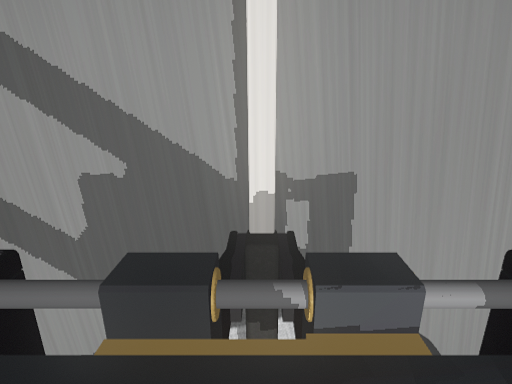

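View pics/s7c.png

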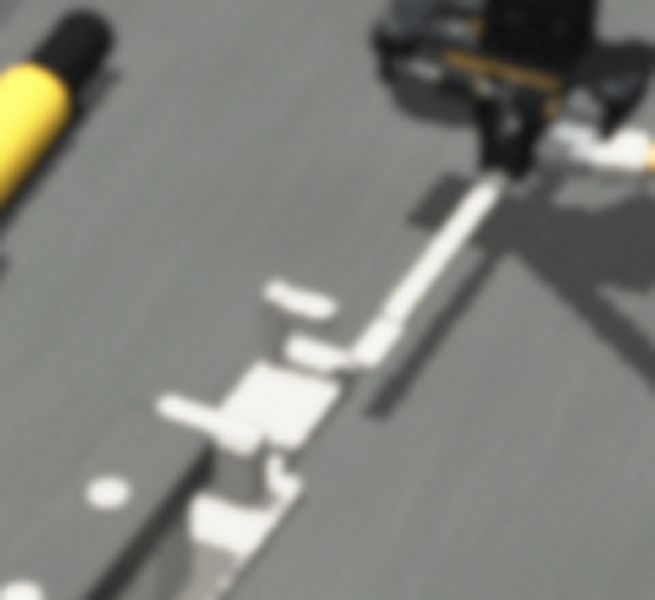

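```bash
python3 - <<'E'
from h import *
s=manip.sense(); R=s['orientation'];p=s['tcp_pos']
u=lambda a,b:cp(a,b,210,110,60/11)
for q in [(368,365),(358,358),(388,325),(494,185)]:
    x=plane('s7',u(*q),p,R[:,1]); print(w2fx(x).round(1), (x-p)@R[:,0], x[2]-p[2])
crop('s7',270,100,360,180,'s7d')
E
```

```text
[[ -48.9 -177.7   35.2]] 0.2310912293433662 -0.013608803122141744
[[ -49.  -160.9   53.4]] 0.24783826558331976 0.004562506577075354
[[ -49.  -208.    47.6]] 0.2007611359281012 -0.0011948817759739327
[[ -48.9 -387.    48.3]] 0.021802229930575144 -0.0005677583340728543
scale 7.5
```

View pics/s7d.png

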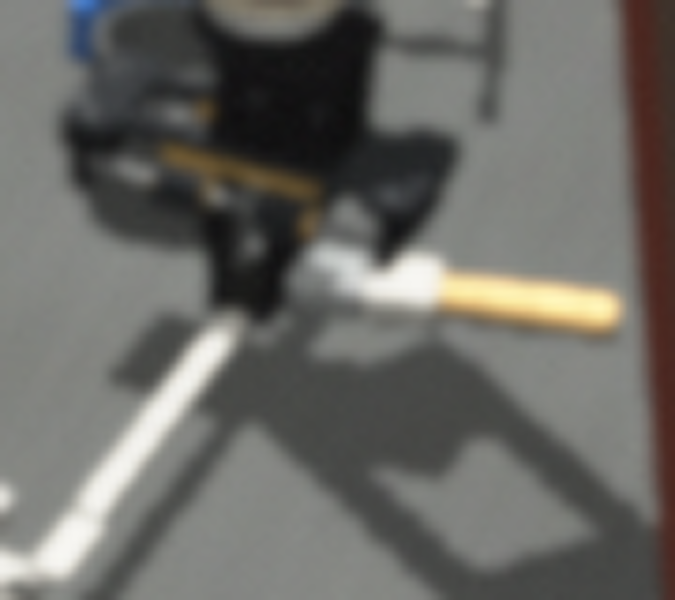

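Call:
{"method": "arm_command", "body": {"series": [[0,8,2,0,0],[0,22,2,0,0],[0,36,2,0,0],[0,46,2,0,0],[0,49,2,0,0],[0,49,2,0,0]]}}

```text
clock: 10.65
tcp_pos: [0.5435, -0.3803, 0.0453]
orientation: [[0.1, 0.995, -0.001], [0.995, -0.1, 0.0], [0.0, -0.001, -1.0]]
force: [-0.3, -0.4, -3.8]
gripper_width: 0.206
```

Call:
{"method": "arm_command", "body": {"series": [[0,0,-3,0,0],[0,0,-7,0,0],[0,0,-10,0,0],[0,0,-13,0,0],[0,0,-16,0,0],[0,0,-16,0,0]]}}

```text
clock: 11.4
tcp_pos: [0.5435, -0.3806, 0.0617]
orientation: [[0.101, 0.995, 0.0], [0.995, -0.101, -0.0], [-0.0, 0.0, -1.0]]
force: [-0.3, 0.4, -5.4]
gripper_width: 0.205
```

```bash
python3 - <<'E'
from h import *
snap('side','s8');snap('scene','c8')
s=manip.sense();print(s['clock'],s['tcp_pos'],w2fx(s['tcp_pos']),s['force'],s['torque'],s['gripper_width'])
crop('s8',210,110,330,220,'s8c');crop('c8',140,80,260,190,'c8c')
E
```

```text
11.5 [ 0.54338703 -0.38053941  0.0614519 ] [[  -0.66878149 -408.60302083   61.45189978]] [ 0.37955802 -0.73183318 -5.17634324] [-0.29003215 -0.04241805 -0.0081938 ] 0.20351023695287826
scale 5.454545454545454
scale 5.454545454545454
```

View pics/s8c.png

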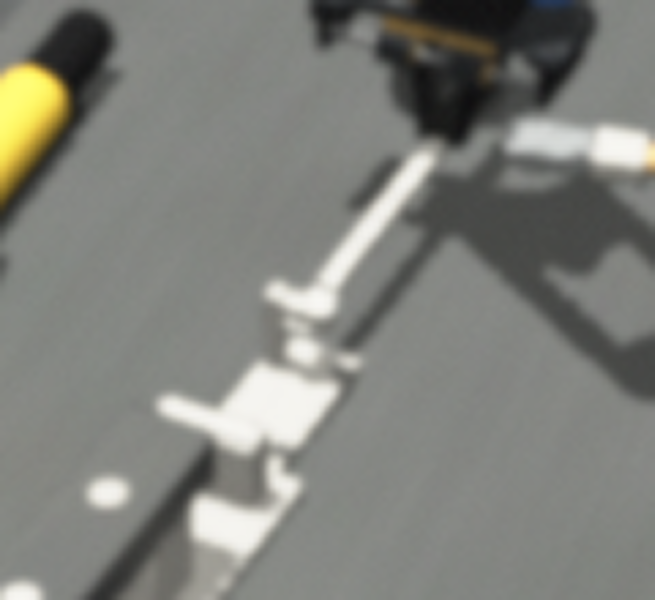

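View pics/c8c.png

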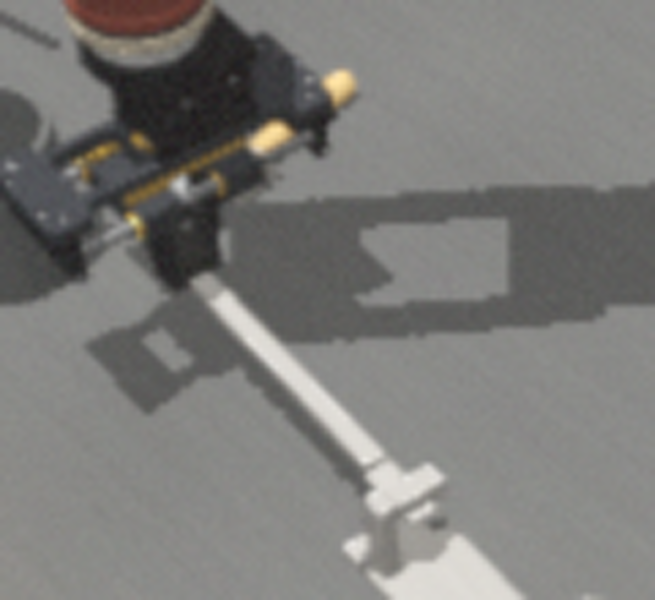

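Call:
{"method": "arm_command", "body": {"series": [[0,0,-3,0,0],[0,0,-6,0,0],[0,0,-9,0,0],[0,0,-9,0,0]]}}

```text
clock: 12.0
tcp_pos: [0.5437, -0.3807, 0.071]
orientation: [[0.101, 0.995, 0.0], [0.995, -0.101, -0.0], [-0.0, 0.0, -1.0]]
force: [-0.2, -1.0, -4.9]
gripper_width: 0.204
```

```bash
python3 - <<'E'
from h import *
s=manip.sense();print(s['clock'],s['tcp_pos'],w2fx(s['tcp_pos']),s['force'],s['torque'],s['gripper_width'])
E
```

```text
12.0 [ 0.54365879 -0.38068962  0.07100947] [[-3.83295075e-01 -4.08725150e+02  7.10094696e+01]] [-0.22108846 -0.97742996 -4.90920396] [-0.30836837 -0.06145245 -0.0059226 ] 0.2040851606724391
```

Torque stays around 0.3 N·m: the bar is pivoting in the grip (or nearly contact-free). Continue raising.

Call:
{"method": "arm_command", "body": {"series": [[0,0,-4,0,0],[0,0,-8,0,0],[0,0,-12,0,0],[0,0,-16,0,0],[0,0,-20,0,0],[0,0,-20,0,0]]}}

```text
clock: 12.75
tcp_pos: [0.5437, -0.3808, 0.0912]
orientation: [[0.101, 0.995, 0.001], [0.995, -0.101, -0.001], [-0.001, 0.001, -1.0]]
force: [0.0, -0.8, -4.5]
gripper_width: 0.204
```

```bash
python3 - <<'E'
from h import *
snap('side','s9');snap('scene','c9')
s=manip.sense();print(s['clock'],s['tcp_pos'],w2fx(s['tcp_pos']),s['force'],s['torque'],s['gripper_width'])
crop('s9',210,110,330,220,'s9c');crop('c9',140,80,260,190,'c9c')
E
```

```text
12.85 [ 0.54352279 -0.380755    0.0907134 ] [[  -0.51203149 -408.8038757    90.71340154]] [-0.04064736 -0.18499476 -6.26330895] [-0.25169576 -0.07040603  0.01787886] 0.2074097462738453
scale 5.454545454545454
scale 5.454545454545454
```

View pics/s9c.png

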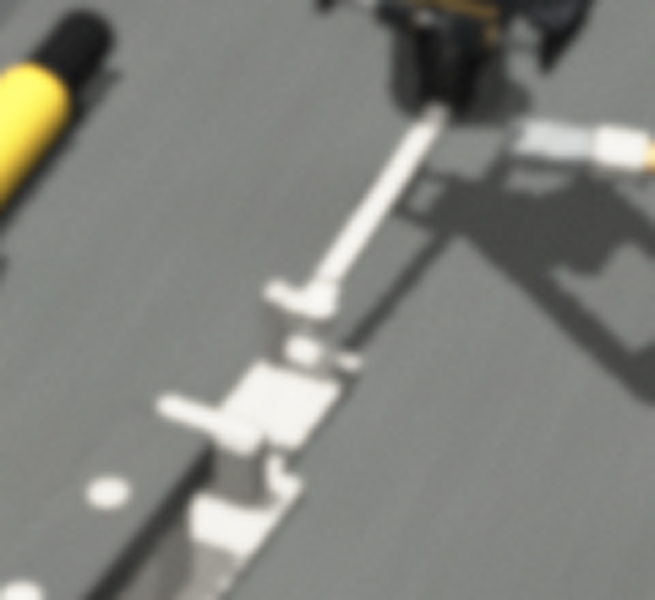

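View pics/c9c.png

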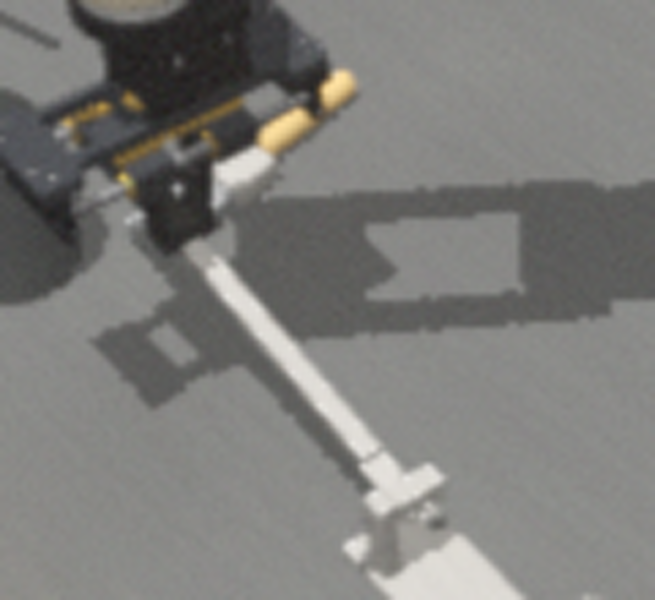

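Call:
{"method": "arm_command", "body": {"series": [[0,0,4,0,0],[0,-8,5,0,0],[0,-25,5,0,0],[0,-44,4,0,0],[0,-55,-8,0,0],[10,-56,-30,0,0],[40,-56,-50,3,0],[85,-56,-55,8,0],[125,-56,-55,12,0],[148,-56,-55,13.4,0],[152,-56,-50,13.4,0],[152,-56,-45,13.4,0],[152,-56,-45,13.4,0]]}}

```text
clock: 14.48
tcp_pos: [0.5025, -0.2244, 0.135]
orientation: [[0.329, 0.944, -0.001], [0.944, -0.329, 0.0], [-0.0, -0.001, -1.0]]
force: [-0.3, -0.2, -4.4]
gripper_width: 0.2
```

```bash
python3 - <<'E'
from h import *
snap('side','s10');snap('wrist','w10')
s=manip.sense();print(s['clock'],s['tcp_pos'],w2fx(s['tcp_pos']),s['force'],s['torque'],s['gripper_width'],s['orientation'])
crop('s10',210,110,330,220,'s10c')
E
```

```text
14.575 [ 0.5028484  -0.22451098  0.13537172] [[ -56.69120452 -257.44172554  135.37171768]] [ 1.03130956  0.47386796 -4.68302148] [-0.09104005 -0.04061044 -0.02620421] 0.2049631619920603 [[ 3.29508887e-01  9.44152430e-01 -2.86364785e-04]
 [ 9.44152468e-01 -3.29508904e-01 -1.03919307e-05]
 [-1.04171313e-04 -2.66947785e-04 -9.99999959e-01]]
scale 5.454545454545454
```

View pics/s10c.png

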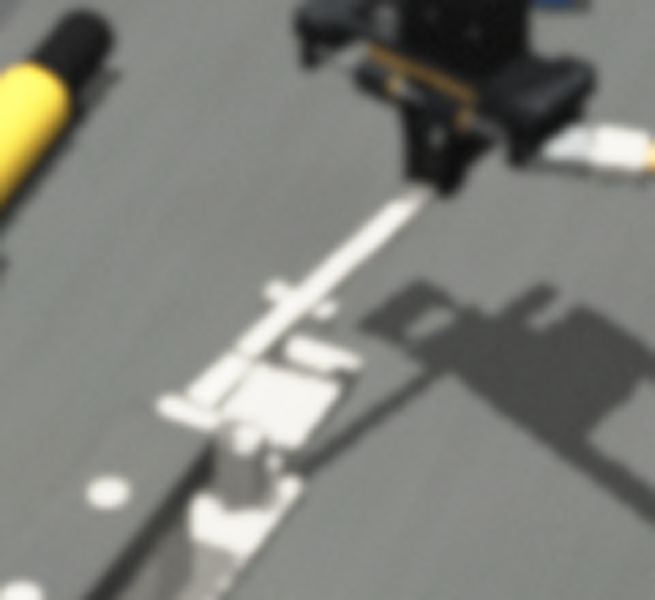

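View pics/w10.png

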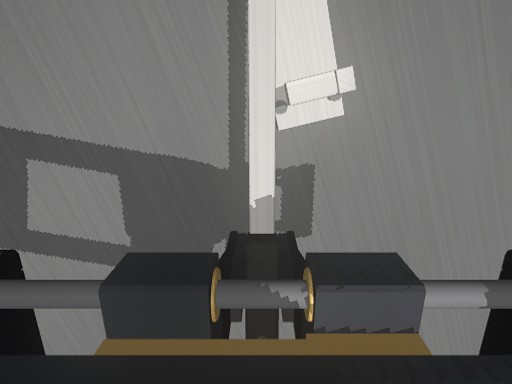

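```bash
python3 - <<'E'
from h import *
s=manip.sense(); R=s['orientation'];p=s['tcp_pos']
u=lambda a,b:cp(a,b,210,110,60/11)
crop('s10',225,145,305,205,'s10d')
for q in [(243,352),(335,268),(415,197)]:
    x=plane('s10',u(*q),p,R[:,1]); print(w2fx(x).round(1), (x-p)@R[:,0], x[2]-p[2])
E
```

```text
scale 10.0
[[-11.6 -69.  110.8]] 0.19373839794875528 -0.0245333270495062
[[ -32.5 -156.5  124.5]] 0.10382209402440265 -0.01082728767044841
[[ -51.6 -236.3  135.3]] 0.021698453508956314 -3.141232966488716e-05
```

View pics/s10d.png

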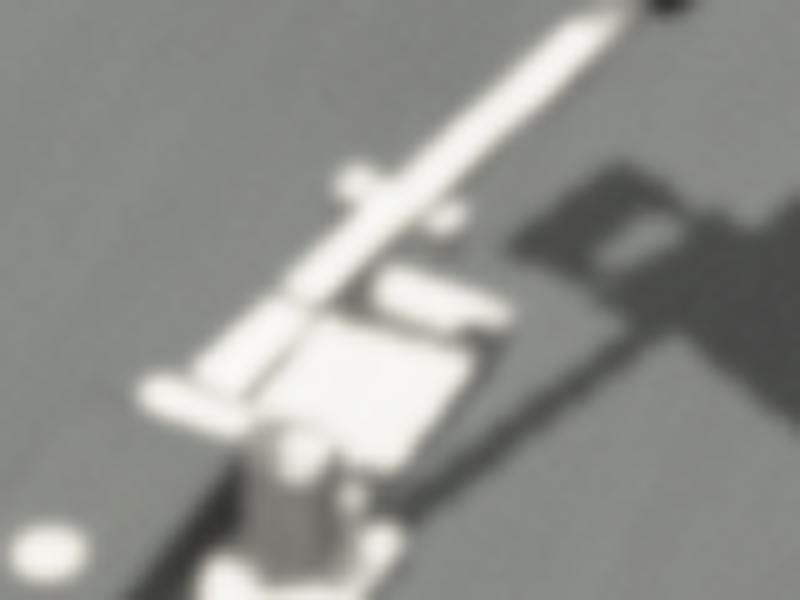

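Call:
{"method": "arm_command", "body": {"series": [[0,0,8,0,0],[0,0,18,0,0],[0,0,27,0,0],[0,0,31,0,0],[0,0,31,0,0]]}}

```text
clock: 15.2
tcp_pos: [0.5029, -0.2234, 0.1041]
orientation: [[0.328, 0.945, -0.001], [0.945, -0.328, 0.001], [0.0, -0.001, -1.0]]
force: [-1.0, -0.8, -4.5]
gripper_width: 0.203
```

```bash
python3 - <<'E'
from h import *
snap('side','s11');snap('scene','c11')
s=manip.sense();print(s['clock'],s['tcp_pos'],w2fx(s['tcp_pos']),s['force'],s['torque'])
crop('s11',225,145,305,205,'s11d')
crop('c11',190,150,270,210,'c11d')
E
```

```text
15.3 [ 0.50327181 -0.22369948  0.10476374] [[ -56.35154213 -256.59175966  104.76374177]] [ 0.6423181   0.6021302  -4.63830608] [-0.07860449 -0.07216138 -0.00762923]
scale 10.0
scale 10.0
```

View pics/s11d.png

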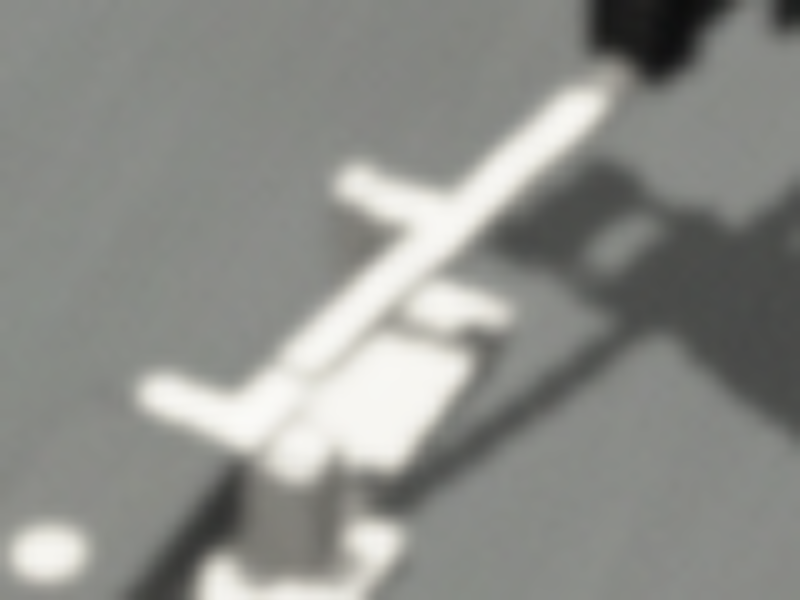

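View pics/c11d.png

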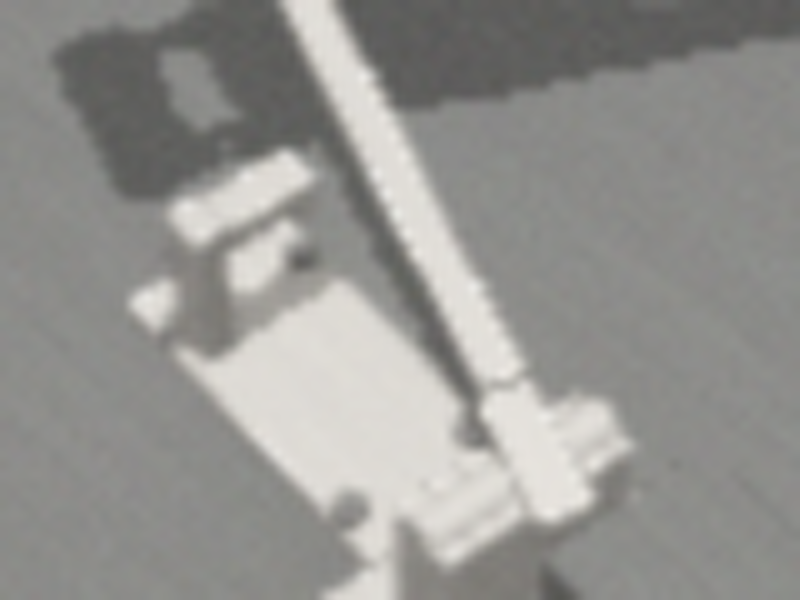

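Call:
{"method": "arm_command", "body": {"series": [[5,0,1.5,0,0],[12,0,2.5,0,0],[19,0,3.5,0,0],[25,0,4.5,0,0],[28,0,5,0,0],[28,0,5,0,0]]}}

```text
clock: 16.05
tcp_pos: [0.5124, -0.1968, 0.0995]
orientation: [[0.328, 0.945, -0.0], [0.945, -0.328, 0.0], [0.0, -0.0, -1.0]]
force: [-0.7, 0.7, -3.8]
gripper_width: 0.207
```

```bash
python3 - <<'E'
from h import *
snap('side','s12');snap('scene','c12')
s=manip.sense();print(s['clock'],s['tcp_pos'],w2fx(s['tcp_pos']),s['force'],s['torque'])
crop('s12',225,145,305,205,'s12d')
crop('c12',190,150,270,210,'c12d')
E
```

```text
16.15 [ 0.51227075 -0.19714675  0.09955979] [[ -50.06819324 -229.26873561   99.55978853]] [ 0.68986309  0.36781077 -4.47985878] [ 0.17571945 -0.12087421  0.03067626]
scale 10.0
scale 10.0
```

View pics/s12d.png

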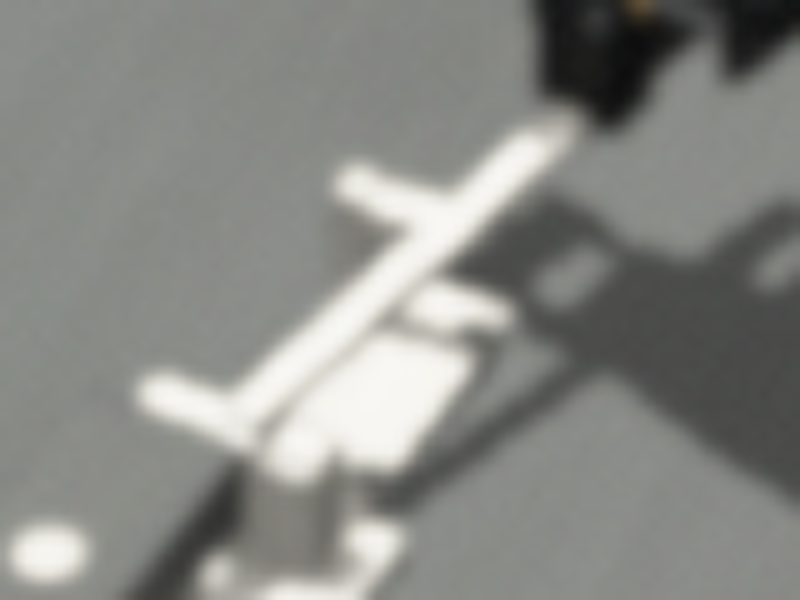

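View pics/c12d.png

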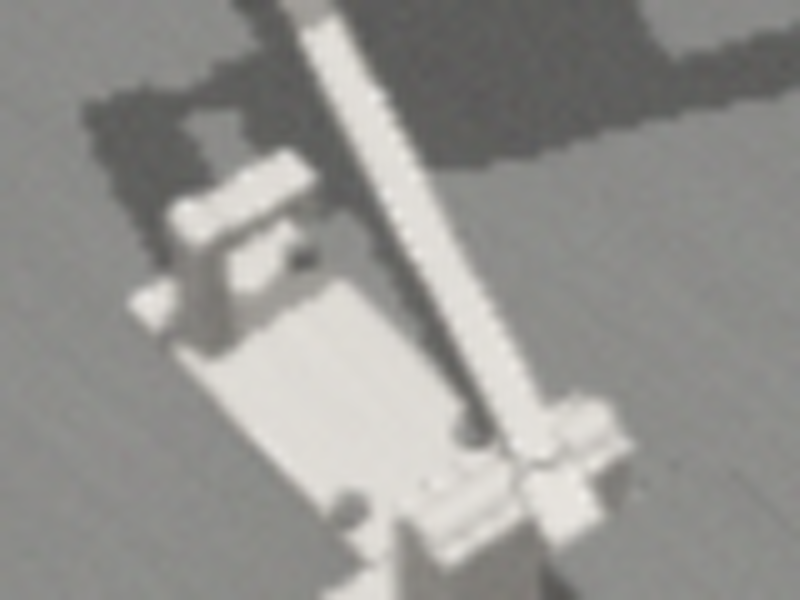

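Call:
{"method": "arm_command", "body": {"series": [[4,0,0,0,0],[9,0,0.5,0,0],[13,0,1.5,0,0],[16,0,2,0,0],[16,0,2,0,0]]}}

```text
clock: 16.77
tcp_pos: [0.5176, -0.1817, 0.0975]
orientation: [[0.328, 0.945, -0.0], [0.945, -0.328, 0.0], [0.0, -0.0, -1.0]]
force: [0.9, -0.7, -4.3]
gripper_width: 0.201
```

```bash
python3 - <<'E'
from h import *
snap('side','s13');snap('scene','c13')
s=manip.sense();print(s['clock'],s['tcp_pos'],w2fx(s['tcp_pos']),s['force'],s['torque'])
crop('s13',225,145,305,205,'s13d')
crop('c13',190,150,270,210,'c13d')
E
```

```text
16.875 [ 0.51755275 -0.18197022  0.09754819] [[ -46.339015   -213.63799284   97.54818614]] [-0.78162452  0.45783615 -3.49003131] [ 0.06483808 -0.08667829  0.04339874]
scale 10.0
scale 10.0
```

View pics/s13d.png

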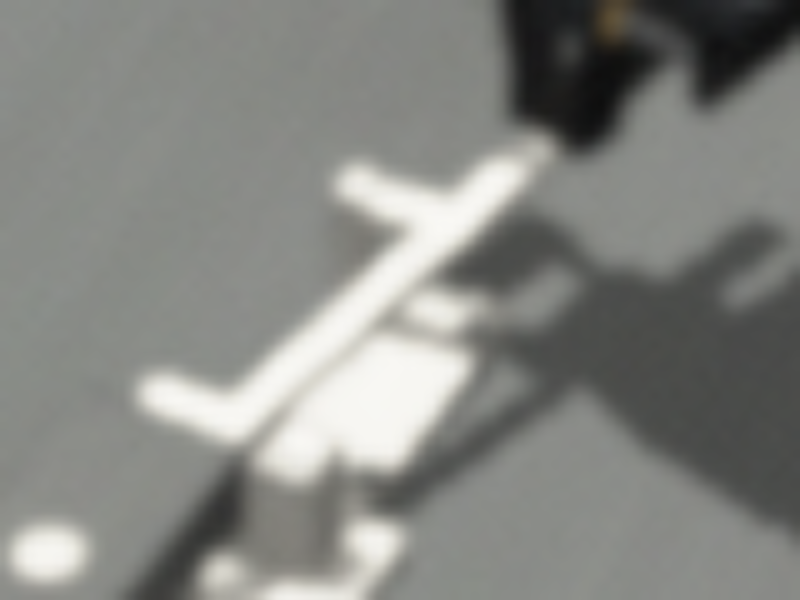

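View pics/c13d.png

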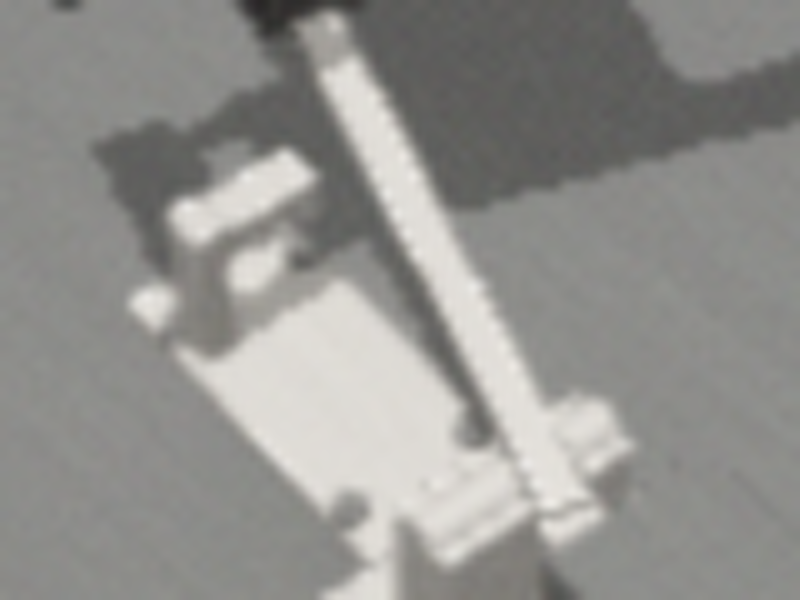

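Call:
{"method": "arm_command", "body": {"series": [[0,0,4,0,0],[0,0,10,0,0],[0,0,16,0,0],[0,0,22,0,0],[0,0,27,0,0],[-1,0,32,0,0],[-1,0,36,0,0],[-1,0,36,0,0]]}}

```text
clock: 17.88
tcp_pos: [0.5177, -0.184, 0.063]
orientation: [[0.328, 0.945, 0.001], [0.945, -0.328, -0.002], [-0.001, 0.001, -1.0]]
force: [-5.3, -1.6, 10.7]
gripper_width: 0.2
```

```bash
python3 - <<'E'
from h import *
snap('side','s14');snap('scene','c14')
s=manip.sense();print(s['clock'],s['tcp_pos'],w2fx(s['tcp_pos']),s['force'],s['torque'],s['gripper_width'])
crop('s14',190,145,310,235,'s14d')
crop('c14',180,140,280,215,'c14d')
E
```

```text
17.975 [ 0.51774289 -0.18393311  0.06315455] [[ -45.95246954 -215.57181781   63.15455138]] [-4.58545194 -0.42878769 10.47457657] [0.00106073 0.77022687 0.04735039] 0.20342067268136405
scale 6.666666666666667
scale 8.0
```

View pics/s14d.png

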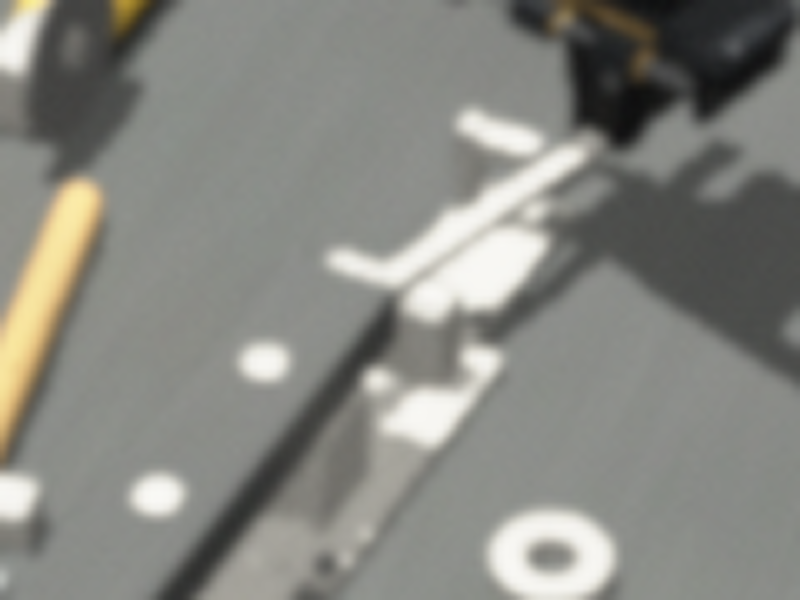

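View pics/c14d.png

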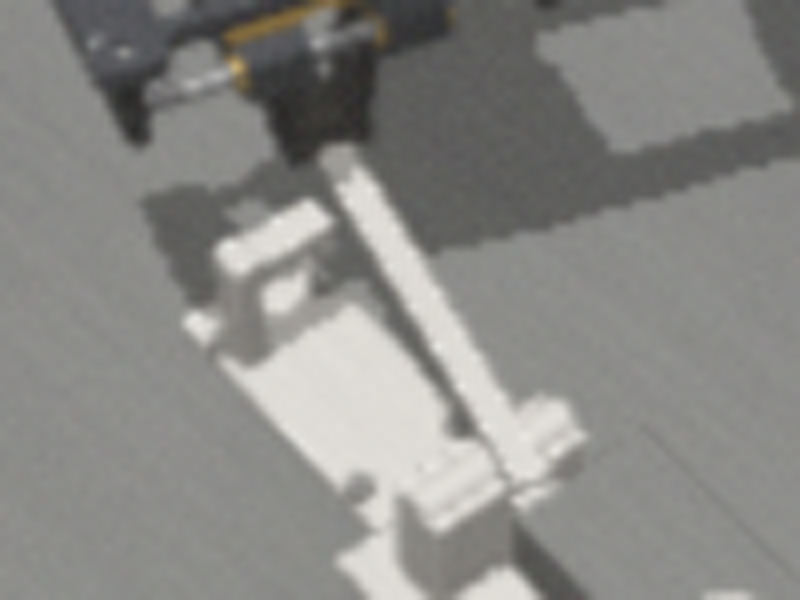

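Call:
{"method": "arm_command", "body": {"series": [[0,0,4,0,0],[0,0,8,0,0],[0,0,12,0,0],[-1,0,16,0,0],[-1,0,20,0,0],[-1,0,24,0,0],[-1,0,27,0,0],[-1,0,27,0,0]]}}

```text
clock: 18.98
tcp_pos: [0.5192, -0.1839, 0.0368]
orientation: [[0.328, 0.945, 0.004], [0.945, -0.328, -0.0], [0.001, 0.004, -1.0]]
force: [-0.3, 3.1, 12.4]
gripper_width: 0.209
```

```bash
python3 - <<'E'
from h import *
snap('side','s15');snap('scene','c15');snap('wrist','w15')
s=manip.sense();print(s['clock'],s['tcp_pos'],w2fx(s['tcp_pos']),s['force'],s['torque'],s['gripper_width'])
crop('s15',220,145,310,215,'s15d')
crop('c15',180,140,280,215,'c15d')
E
```

```text
19.125 [ 0.51919259 -0.18389754  0.03690632] [[ -44.51369031 -215.39065868   36.90632059]] [ 0.29831558  3.38037096 13.23554522] [ 0.89368978 -0.05183381  0.21381055] 0.20453654265830365
scale 8.571428571428571
scale 8.0
```

View pics/s15d.png

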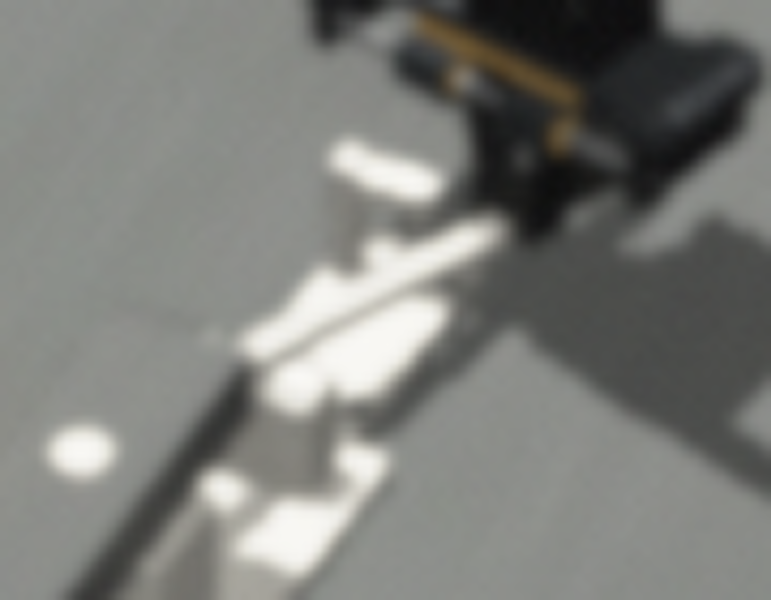

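View pics/c15d.png

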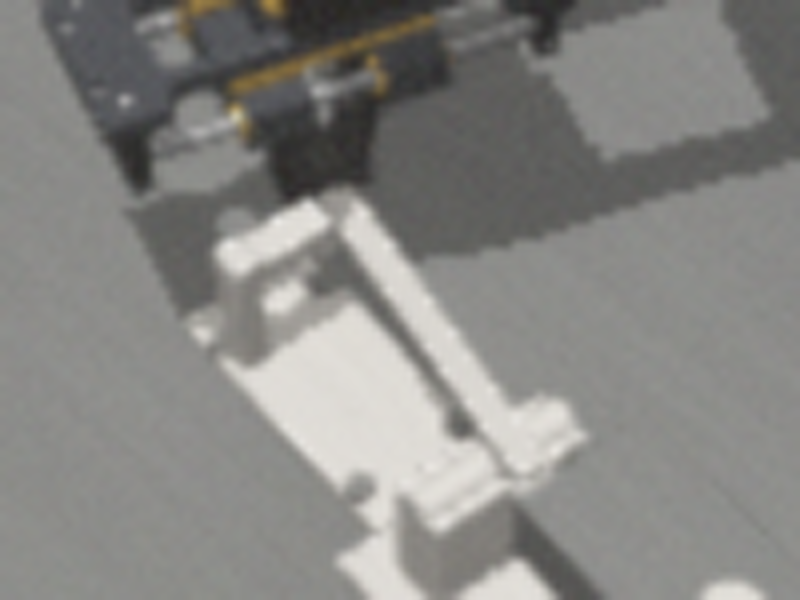

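View pics/w15.png

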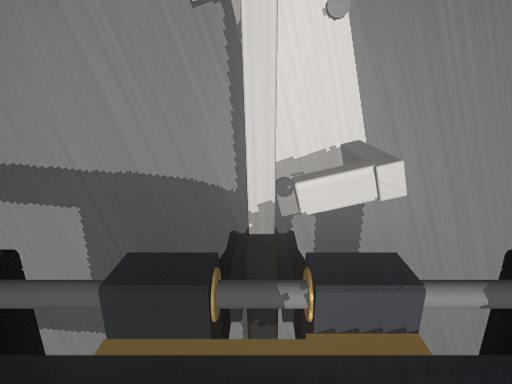

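```bash
python3 - <<'E'
from h import *
crop('s15',240,165,285,195,'s15e')
crop('c15',215,160,250,200,'c15e')
E
```

```text
scale 17.77777777777778
scale 15.0
```

View pics/s15e.png

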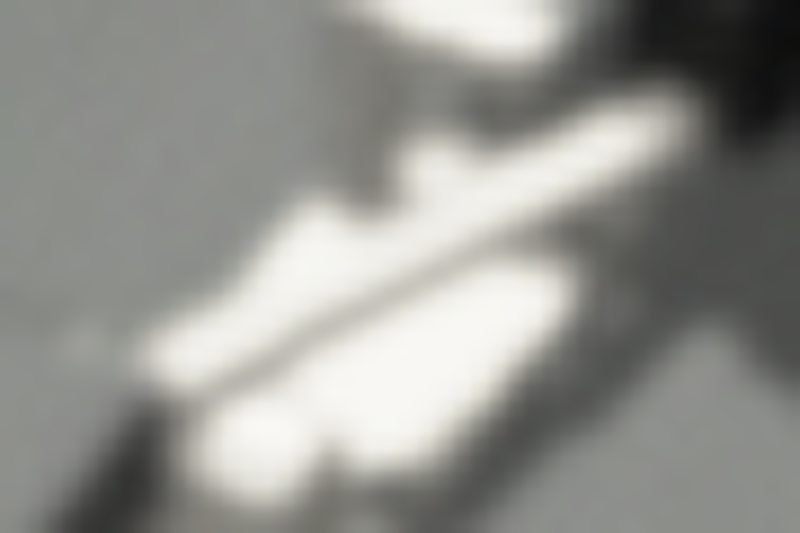

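View pics/c15e.png

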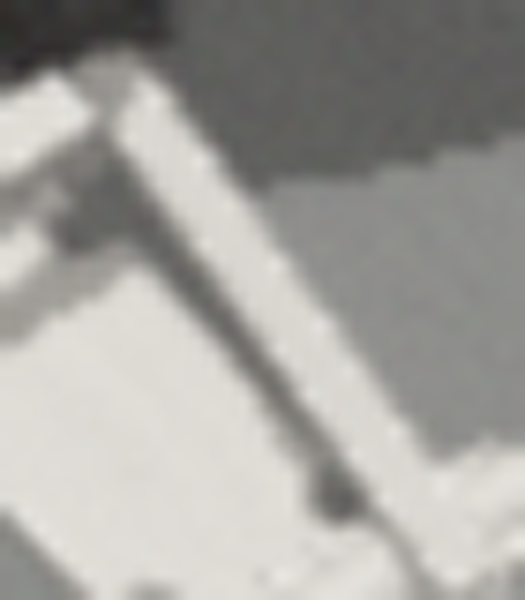

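```bash
python3 - <<'E'
from h import *
a=lambda u,v:cp(u,v,240,165,160/9); b=lambda u,v:cp(u,v,215,160,15)
L={'s15':[a(200,385),a(690,130)],'c15':[b(160,80),b(420,450)],'w15':[(244.5,20),(249,225)]}
def pl(fn,ab):
    c,d1=ray(fn,ab[0]);_,d2=ray(fn,ab[1]);n=np.cross(d1,d2);n/=np.linalg.norm(n);return n,n@c
P={k:pl(k,v) for k,v in L.items()}
import itertools
for i,j in itertools.combinations(P,2):
    d=np.cross(P[i][0],P[j][0]);d/=np.linalg.norm(d); d*=np.sign(d[1])
    A=np.array([P[i][0],P[j][0],d]);p=np.linalg.solve(A,[P[i][1],P[j][1],d@np.array([.55,-.1,.06])])
    print(i,j,np.linalg.norm(np.cross(P[i][0],P[j][0])).round(2))
    q=np.load('fix.npy');pf=w2fx(p)[0];df=w2fx(p+d)[0]-pf
    for y in (-180,-172,-50): print(y,(pf+df*(y-pf[1])/df[1]).round(1))
E
```

```text
s15 c15 0.9
-180 [ -44.4 -180.    48.7]
-172 [ -42.5 -172.    50.3]
-50 [-13.6 -50.   75.3]
s15 w15 0.72
-180 [ -42.6 -180.    46.8]
-172 [ -40.7 -172.    48.4]
-50 [-11.8 -50.   73.5]
c15 w15 0.31
-180 [ -42.2 -180.    54.6]
-172 [ -40.3 -172.    56.2]
-50 [-11.4 -50.   81.2]
```

Call:
{"method": "arm_command", "body": {"series": [[0,0,2,0,0],[0,0,4,0,0],[0,0,5.5,0,0],[0,0,5.5,0,0],[0.4,10,5.5,-3.8,0],[0.4,10,5.5,-3.8,0]]}}

```text
clock: 19.88
tcp_pos: [0.5301, -0.1871, 0.0317]
orientation: [[0.265, 0.964, 0.007], [0.964, -0.265, -0.001], [0.001, 0.007, -1.0]]
force: [3.1, 3.3, 9.5]
gripper_width: 0.204
```

```bash
python3 - <<'E'
from h import *
snap('side','s16');snap('scene','c16');snap('wrist','w16')
s=manip.sense();print(s['clock'],s['tcp_pos'],w2fx(s['tcp_pos']),s['force'],s['torque'],s['gripper_width'])
crop('s16',240,165,285,195,'s16e')
crop('c16',215,160,250,200,'c16e')
E
```

```text
20.025 [ 0.53016895 -0.18722382  0.03180642] [[ -33.25849486 -217.59635638   31.80641715]] [2.89541876 2.93569283 9.67714743] [ 0.64447713 -0.66671939 -0.07905321] 0.20202938100127774
scale 17.77777777777778
scale 15.0
```

View pics/s16e.png

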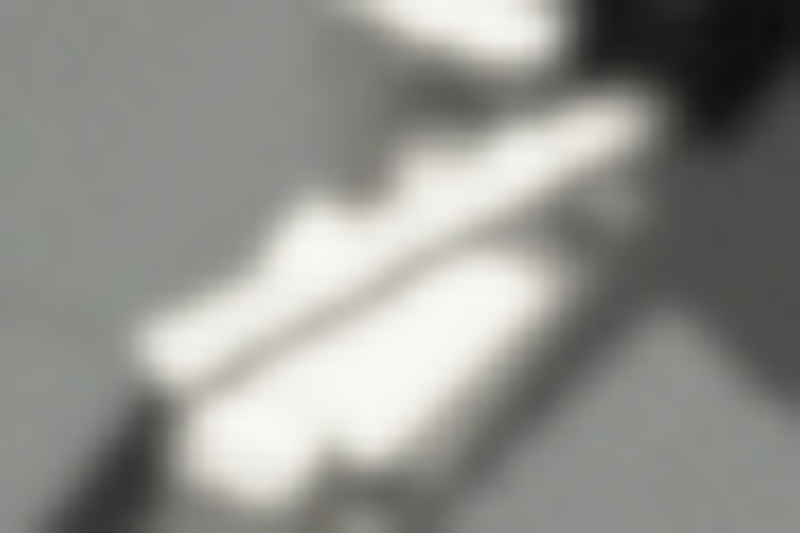

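View pics/c16e.png

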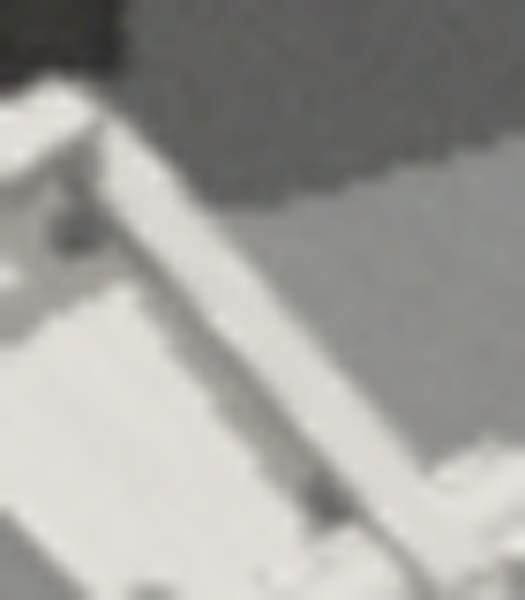

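View pics/w16.png

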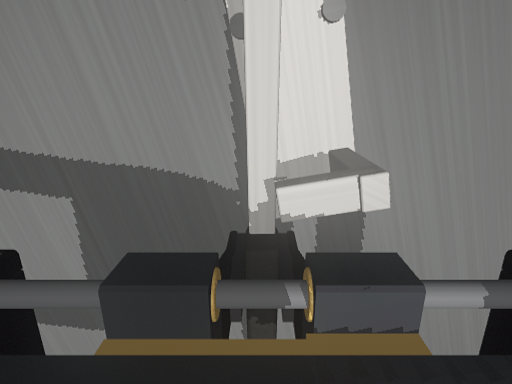

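```bash
cat >> h.py <<'E'
def shaft(obs):
    def pl(fn,ab):
        c,d1=ray(fn,ab[0]);_,d2=ray(fn,ab[1]);n=np.cross(d1,d2);n/=np.linalg.norm(n);return n,n@c
    (n1,b1),(n2,b2)=[pl(*o) for o in obs]
    d=np.cross(n1,n2);d/=np.linalg.norm(d)
    p=np.linalg.solve(np.array([n1,n2,d]),[b1,b2,d@np.array([.55,-.1,.06])])
    pf=w2fx(p)[0];df=w2fx(p+d)[0]-pf
    for y in (-188,-172,-50,0): print(y,(pf+df*(y-pf[1])/df[1]).round(1))
E
python3 - <<'E'
from h import *
a=lambda u,v:cp(u,v,240,165,160/9); b=lambda u,v:cp(u,v,215,160,15)
shaft([('s16',[a(195,378),a(640,150)]),('c16',[b(110,120),b(420,470)])])
E
```

```text
-188 [ -35.6 -188.    38. ]
-172 [ -32.9 -172.    42.4]
-50 [-11.8 -50.   75.9]
0 [-3.2  0.  89.7]
```

Call:
{"method": "arm_command", "body": {"series": [[0.2,5,0,-1.8,0],[0.5,11,0,-3.7,0],[1,16.5,0,-5.6,0],[1.6,22,0,-7.5,0],[2.5,28,0,-9.5,0],[3.5,33,0,-11.3,0],[3.5,33,0,-11.3,0]]}}

```text
clock: 20.9
tcp_pos: [0.5618, -0.1937, 0.0314]
orientation: [[0.073, 0.997, 0.005], [0.997, -0.073, -0.002], [-0.002, 0.005, -1.0]]
force: [1.1, -1.5, 8.0]
gripper_width: 0.205
```

```bash
python3 - <<'E'
from h import *
snap('side','s17');snap('scene','c17');snap('wrist','w17')
s=manip.sense();print(s['clock'],s['tcp_pos'],w2fx(s['tcp_pos']),s['force'],s['torque'],s['gripper_width'],s['orientation'][:,0])
crop('s17',220,145,310,215,'s17e')
crop('c17',190,150,260,205,'c17e')
E
```

```text
21.05 [ 0.56185992 -0.19371511  0.0315061 ] [[  -1.0754251  -220.86809838   31.50610307]] [ 0.7087319  -1.15407371  8.57771782] [-0.10390674 -0.07417226 -0.75261957] 0.205768879251176 [ 0.07300813  0.9973295  -0.00192065]
scale 8.571428571428571
scale 10.909090909090908
```

View pics/s17e.png

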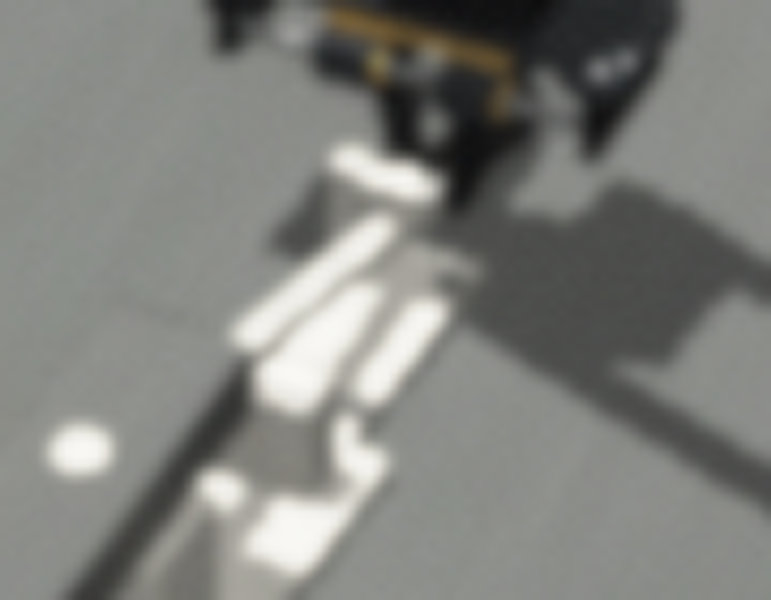

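View pics/c17e.png

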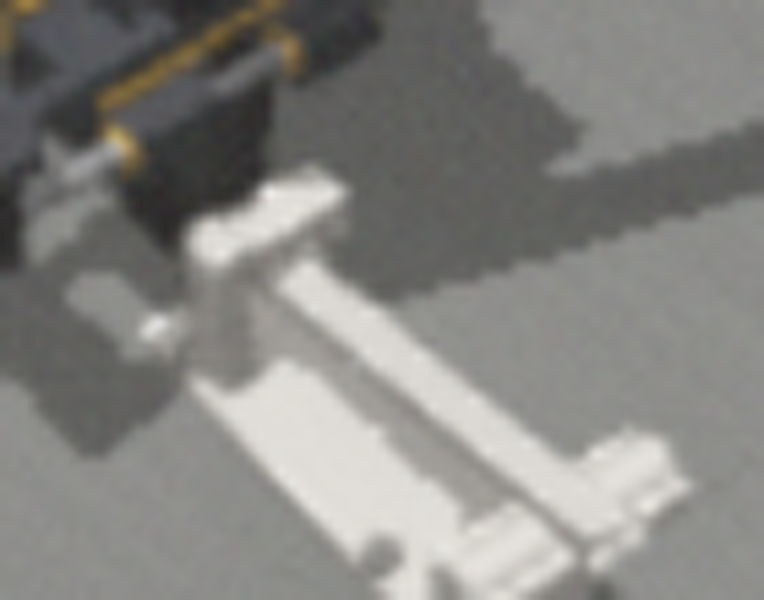

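View pics/w17.png

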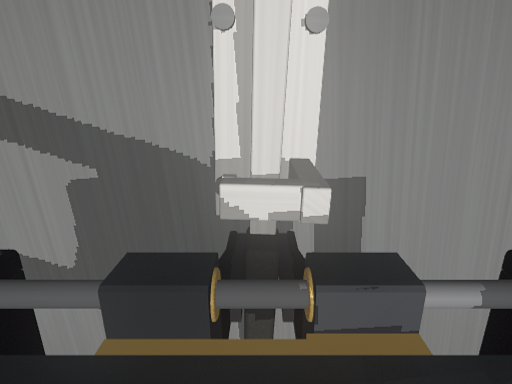

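Call:
{"method": "arm_command", "body": {"series": [[0,0,-3,0,0],[0,0,-6,0,0],[0,0,-9,0,0],[0,0,-11,0,0],[0,0,-13,0,0],[0,0,-13,0,0]]}}

```text
clock: 21.8
tcp_pos: [0.5612, -0.1952, 0.0435]
orientation: [[0.072, 0.997, 0.005], [0.997, -0.072, -0.005], [-0.005, 0.005, -1.0]]
force: [2.6, -7.4, 1.4]
gripper_width: 0.207
```

```bash
python3 - <<'E'
from h import *
s=manip.sense();print(s['clock'],s['tcp_pos'],w2fx(s['tcp_pos']),s['force'],s['torque'],s['gripper_width'],s['orientation'][:,0])
E
```

```text
21.8 [ 0.56123466 -0.19516323  0.04352389] [[  -1.55189552 -222.37175411   43.52388697]] [ 2.58929704 -7.35468432  1.39576444] [-1.70204665 -0.42504017 -0.4247025 ] 0.20653657412283302 [ 0.07192698  0.99739909 -0.00464464]
```

Call:
{"method": "arm_command", "body": {"series": [[-1,0,-1,0,0],[-1,0,-2,0,0],[-1,0,-2,0,0]]}}

```text
clock: 22.18
tcp_pos: [0.5611, -0.1952, 0.0439]
orientation: [[0.072, 0.997, 0.005], [0.997, -0.072, -0.003], [-0.003, 0.005, -1.0]]
force: [7.9, -7.4, -9.0]
gripper_width: 0.204
```

```bash
python3 - <<'E'
from h import *
snap('scene','c18');snap('side','s18')
s=manip.sense();print(s['clock'],s['tcp_pos'],w2fx(s['tcp_pos']),s['force'],s['torque'],s['gripper_width'],s['orientation'][:,0])
crop('c18',190,150,260,205,'c18e')
crop('s18',220,145,310,215,'s18e')
E
```

```text
22.275 [ 0.5610893  -0.19517392  0.04391628] [[  -1.69544222 -222.39700651   43.9162787 ]] [ 7.04324055 -6.41995833 -8.61834694] [-1.47818868 -1.31827582 -0.47350483] 0.20797416963119109 [ 0.07203867  0.99739701 -0.00310256]
scale 10.909090909090908
scale 8.571428571428571
```

View pics/c18e.png

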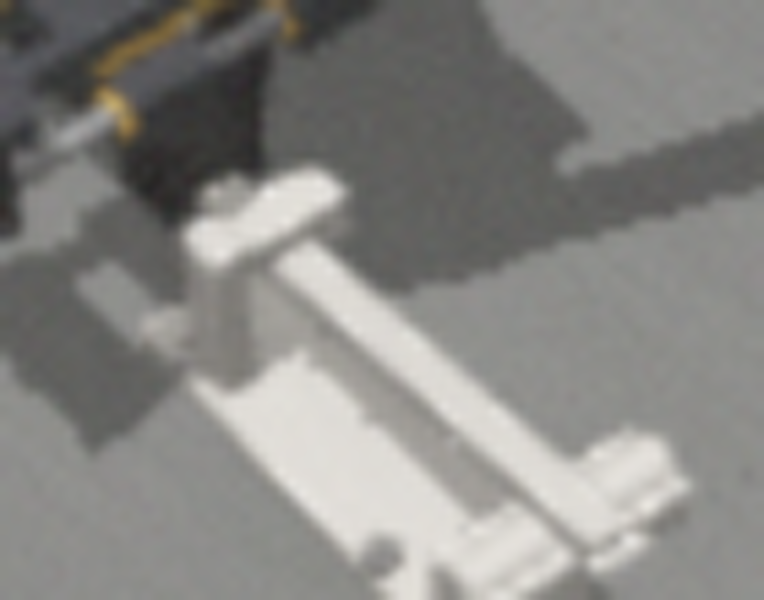

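View pics/s18e.png

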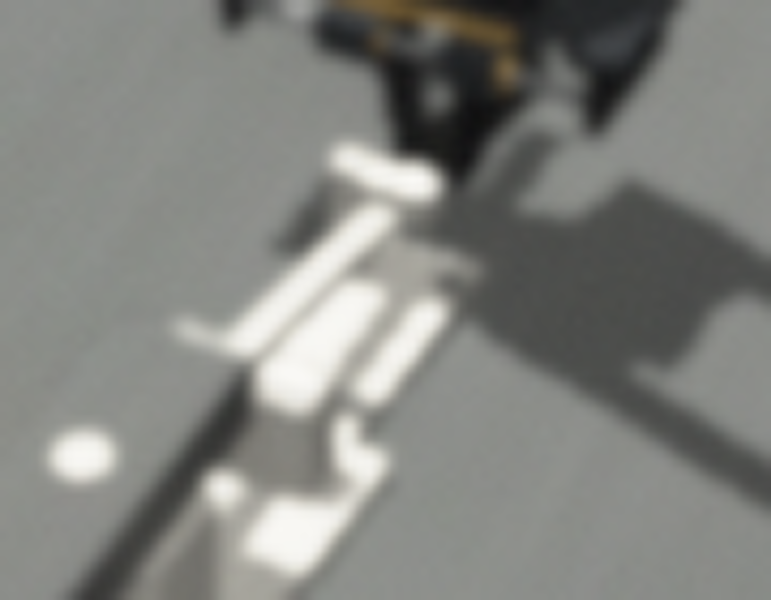

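Call:
{"method": "arm_command", "body": {"series": [[-0.5,1,1,0,0],[-0.5,1,1,0,0]]}}

```text
clock: 22.52
tcp_pos: [0.5612, -0.1952, 0.0436]
orientation: [[0.072, 0.997, 0.003], [0.997, -0.072, -0.002], [-0.002, 0.003, -1.0]]
force: [2.8, -5.0, -0.7]
gripper_width: 0.209
```

Call:
{"method": "arm_command", "body": {"series": [[0,0,0,0,0.3],[0,0,0,0,0.4],[0,0,0,0,0.5],[0,0,0,0,0.5],[0,0,0,0,0.5]]}}

```text
clock: 23.15
tcp_pos: [0.56, -0.1936, 0.043]
orientation: [[0.071, 0.997, -0.0], [0.997, -0.071, 0.0], [0.0, -0.0, -1.0]]
force: [0.5, 0.3, 0.2]
gripper_width: 0.494
```

```bash
python3 - <<'E'
from h import *
snap('scene','c19');snap('side','s19');snap('wrist','w19')
s=manip.sense();print(s['clock'],s['tcp_pos'],w2fx(s['tcp_pos']),s['force'],s['torque'],s['gripper_width'],s['orientation'][:,0])
crop('c19',190,150,260,205,'c19e')
crop('s19',220,145,310,215,'s19e')
E
```

```text
23.3 [ 0.56004874 -0.19375804  0.04303095] [[  -2.873101   -221.09293945   43.03095278]] [ 0.49842414 -0.12040452 -0.08304009] [-0.01786693 -0.08240852  0.00107482] 0.4957809843866471 [7.10376773e-02 9.97473631e-01 5.47662909e-05]
scale 10.909090909090908
scale 8.571428571428571
```

View pics/c19e.png

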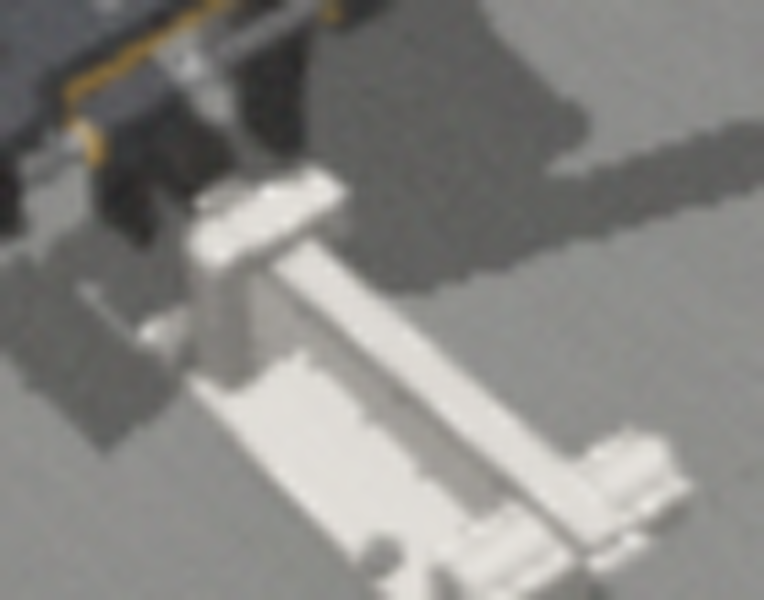

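View pics/s19e.png

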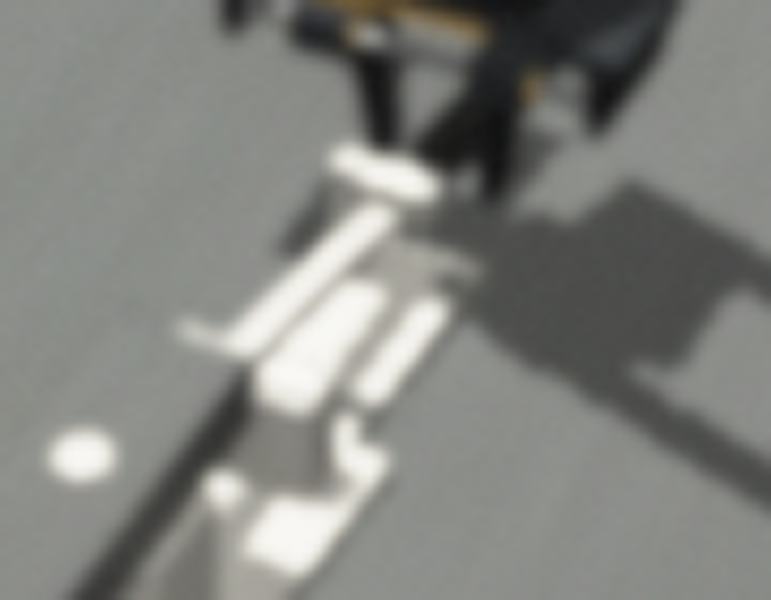

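View pics/w19.png

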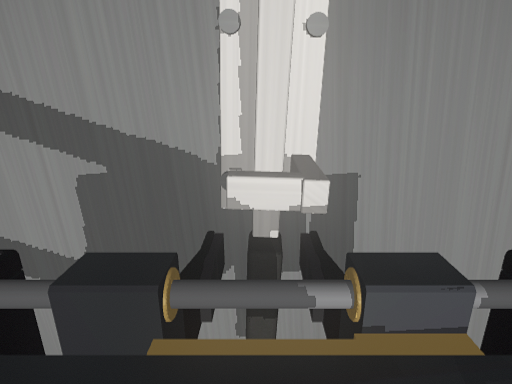

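Call:
{"method": "arm_command", "body": {"series": [[0,0,-10,0,0.6],[0,0,-40,0,0.7],[0,0,-90,0,0.7],[0,0,-135,0,0.7],[20,-10,-160,4,0.7],[60,-28,-165,12,0.7],[110,-50,-165,21,0.7],[165,-75,-165,31,0.7],[220,-100,-165,41,0.7],[275,-124,-165,51,0.7],[330,-149,-165,61,0.7],[380,-171,-160,71,0.7],[415,-186,-150,80,0.7],[425,-191,-140,83.6,0.7],[425,-191,-137,83.6,0.7],[425,-191,-137,83.6,0.7]]}}

```text
clock: 25.3
tcp_pos: [0.4001, 0.2431, 0.1804]
orientation: [[0.999, 0.042, 0.0], [0.042, -0.999, -0.0], [0.0, 0.0, -1.0]]
force: [0.4, 0.4, 1.2]
gripper_width: 0.7
```

```bash
python3 - <<'E'
from h import *
snap('wrist','w20');snap('scene','c20')
s=manip.sense();print(s['clock'],s['tcp_pos'],w2fx(s['tcp_pos']),s['force'],s['gripper_width'],s['orientation'][:,0],s['joint_pos'])
crop('c20',190,150,340,260,'c20e')
E
```

```text
25.4 [0.40054999 0.24298343 0.18073332] [[-205.47948393  197.39675359  180.73331789]] [-0.44390526  1.19909224  0.17300175] 0.7001270631034325 [0.99918445 0.04036589 0.00101286] [ 3.76872024e-01 -1.28177145e-01  1.96768539e+00 -2.33133147e-04
  1.30108998e+00  1.90735342e+00]
scale 5.333333333333333
```

View pics/w20.png

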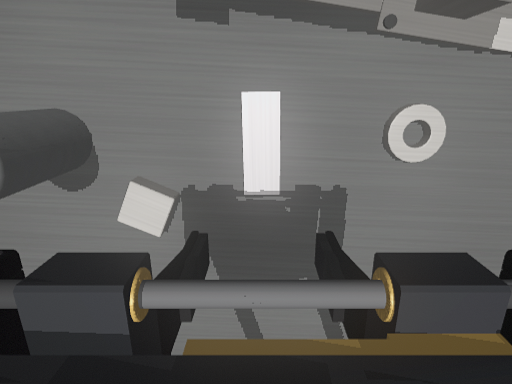

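View pics/c20e.png

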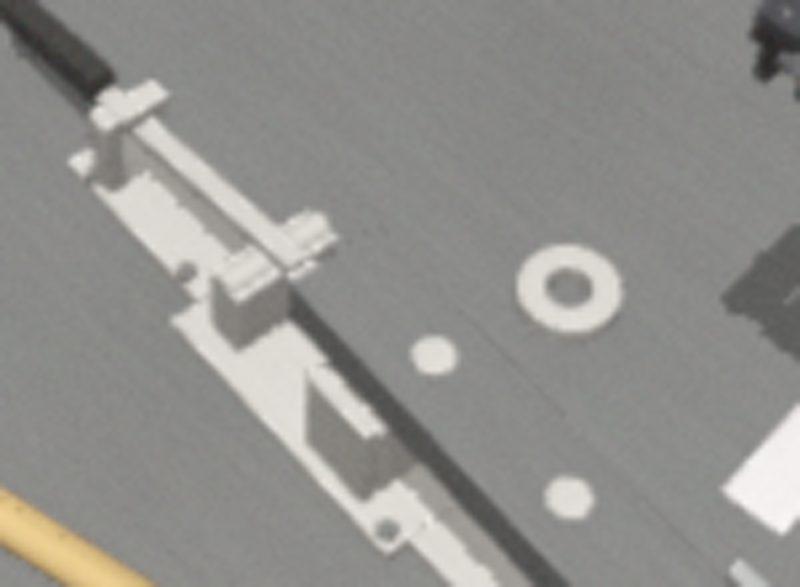

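```bash
python3 - <<'E'
from h import *
for uv in [(242,92),(280,92),(281,194),(243.5,195)]: print(atz('w20',uv,.006).round(4))
crop('w20',225,80,300,210,'w20c')
E
```

```text
[0.4849 0.2661 0.006 ]
[0.4866 0.2276 0.006 ]
[0.3782 0.2198 0.006 ]
[0.3752 0.2617 0.006 ]
scale 4.615384615384615
```

View pics/w20c.png

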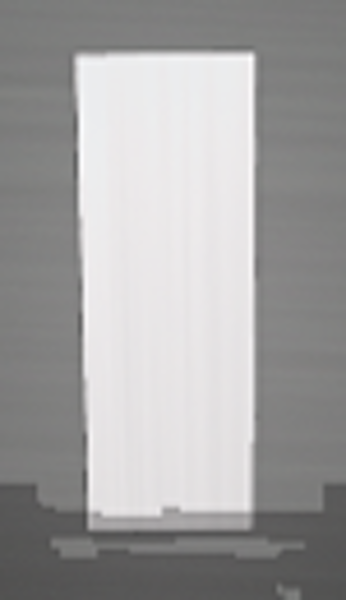

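Call:
{"method": "arm_command", "body": {"series": [[-2,0,20,0,0.7],[-4,0,65,0,0.7],[-4,0,115,0,0.7],[-4,0,155,0,0.7],[-4,0,173,0,0.7],[-4,0,178.5,0,0.7],[-4,0,178.5,0,0.3],[-4,0,178.5,0,0.3],[-4,0,178.5,0,0.3],[-4,0,178.5,0,0.3],[-4,0,178.5,0,0.3]]}}

```text
clock: 26.78
tcp_pos: [0.3968, 0.2439, 0.0026]
orientation: [[0.999, 0.041, 0.002], [0.041, -0.999, 0.001], [0.002, -0.0, -1.0]]
force: [-1.3, -1.5, 6.8]
gripper_width: 0.452
```

```bash
python3 - <<'E'
from h import *
snap('wrist','w21')
s=manip.sense();print(s['clock'],s['tcp_pos'],s['force'],s['gripper_width'],s['orientation'][:,0])
E
```

```text
26.825 [0.39672645 0.24383174 0.00257419] [-1.26869006 -1.02297944  6.3696823 ] 0.4480151427016941 [0.99916515 0.04081221 0.001835  ]
```

View pics/w21.png

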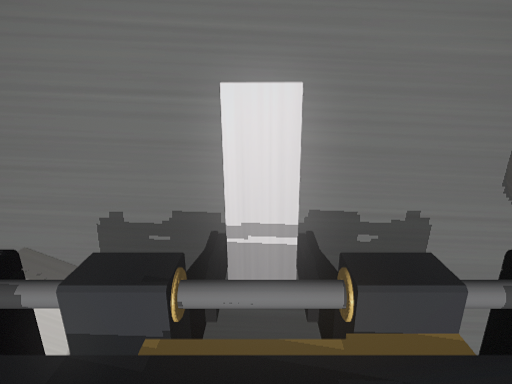

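Call:
{"method": "arm_command", "body": {"series": [[0,0,-4,0,0.3],[0,0,-20,0,0.3],[0,5,-45,0,0.3],[8,22,-65,1,0.3],[22,58,-78,3,0.3],[38,98,-80,5,0.3],[50,132,-80,7,0.3],[57,149,-77,8.1,0.3],[58,153,-75,8.1,0.3],[58,153,-75,8.1,0.3]]}}

```text
clock: 28.08
tcp_pos: [0.4593, 0.0936, 0.0762]
orientation: [[0.995, -0.1, -0.001], [-0.1, -0.995, 0.0], [-0.001, -0.0, -1.0]]
force: [0.1, -0.1, -1.5]
gripper_width: 0.447
```

```bash
python3 - <<'E'
from h import *
snap('wrist','w22');snap('side','s22');snap('scene','c22')
s=manip.sense();print(s['clock'],w2fx(s['tcp_pos']),s['force'],s['gripper_width'],s['orientation'][:,0])
crop('c22',210,160,330,250,'c22e')
crop('s22',190,165,310,255,'s22e')
E
```

```text
28.225 [[-131.933759     55.02899153   76.38713124]] [ 0.13396333 -0.84094452 -0.77673212] 0.4478147067917034 [ 9.95063718e-01 -9.92361393e-02 -6.20587681e-04]
scale 6.666666666666667
scale 6.666666666666667
```

View pics/w22.png

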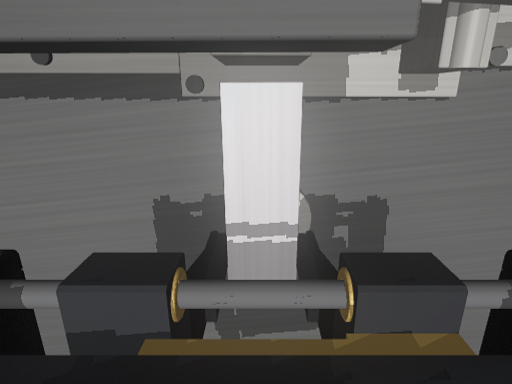

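View pics/c22e.png

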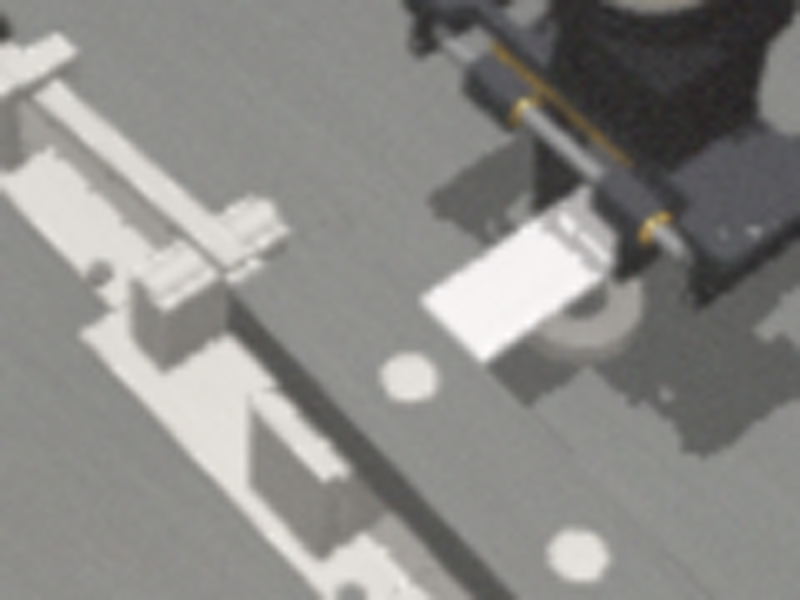

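View pics/s22e.png

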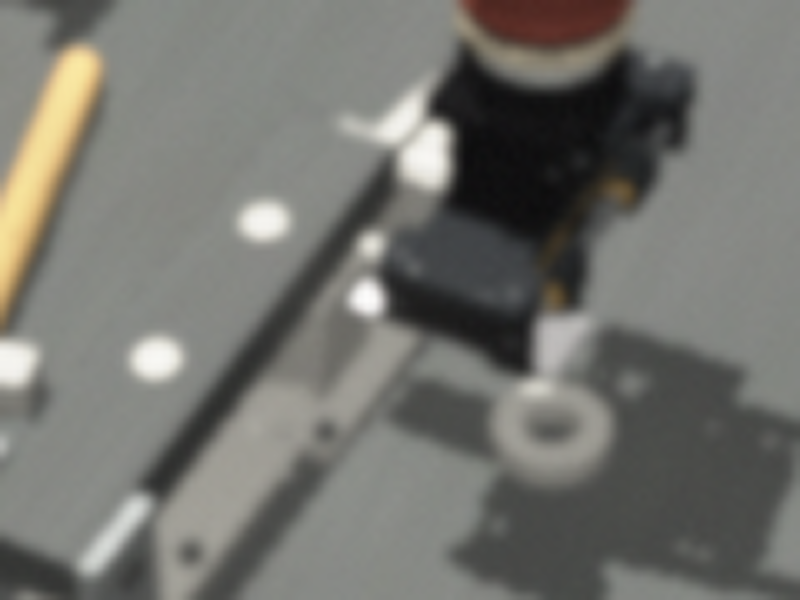

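Call:
{"method": "arm_command", "body": {"series": [[0,0,2,0,0.3],[5,0,2,0,0.3],[10,0,2,0,0.3],[15,0,2,0,0.3],[20,0,2,0,0.3],[25,0,2,0,0.3],[25,0,2,0,0.3]]}}

```text
clock: 29.1
tcp_pos: [0.4852, 0.0904, 0.0746]
orientation: [[0.995, -0.101, 0.0], [-0.101, -0.995, 0.0], [0.0, -0.0, -1.0]]
force: [1.1, -0.0, -0.7]
gripper_width: 0.45
```

```bash
python3 - <<'E'
from h import *
snap('wrist','w23')
s=manip.sense();print(s['clock'],w2fx(s['tcp_pos']),s['force'],s['torque'],s['gripper_width'],s['orientation'][:,0])
E
```

```text
29.15 [[-106.21774661   54.10804995   74.51239342]] [-0.24703235  0.89004399 -1.52833465] [ 0.06201439  0.01675535 -0.03948791] 0.4520580745266685 [ 9.94904903e-01 -1.00817674e-01 -1.74227458e-04]
```

View pics/w23.png

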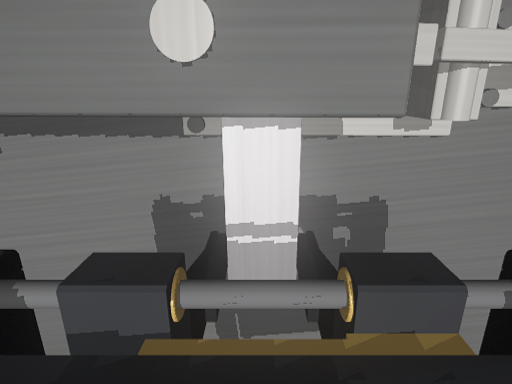

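Call:
{"method": "arm_command", "body": {"series": [[5,0,0,0,0.3],[11,0,0,0,0.3],[17,0,0,0,0.3],[23,0,0,0,0.3],[29,0,0,0,0.3],[35,0,0,0,0.3],[40,0,0,0,0.3],[40,0,0,0,0.3]]}}

```text
clock: 30.15
tcp_pos: [0.525, 0.0864, 0.0746]
orientation: [[0.995, -0.101, 0.0], [-0.101, -0.995, 0.0], [0.0, -0.0, -1.0]]
force: [0.1, 0.3, -1.2]
gripper_width: 0.45
```

```bash
python3 - <<'E'
from h import *
snap('wrist','w24');snap('scene','c24')
s=manip.sense();print(s['clock'],w2fx(s['tcp_pos']),s['force'],s['torque'],s['gripper_width'],s['orientation'][:,0])
crop('c24',225,185,305,245,'c24e')
E
```

```text
30.25 [[-66.46248605  54.12319161  74.4459883 ]] [-0.47642299 -0.65926727 -0.2757311 ] [ 0.10068156  0.07278156 -0.03463693] 0.4476950597985183 [ 9.94914387e-01 -1.00723561e-01 -3.57147539e-04]
scale 10.0
```

View pics/w24.png

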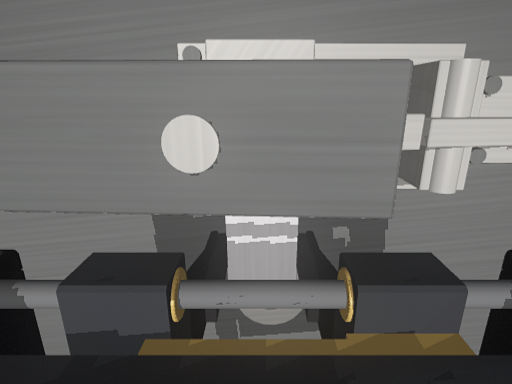

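View pics/c24e.png

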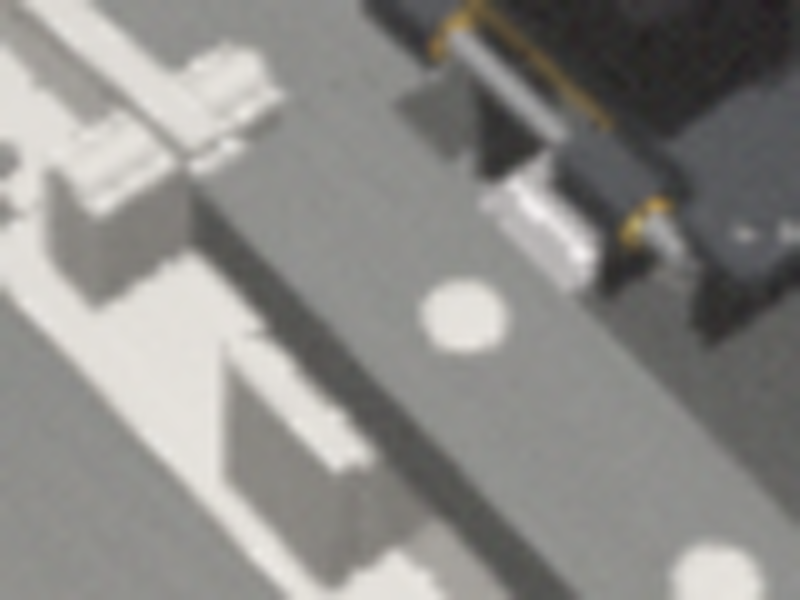

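Call:
{"method": "arm_command", "body": {"series": [[0,0,1,0,0.3],[2,0,1.5,0,0.3],[4,0,1.5,0,0.3],[5.5,0,1.5,0,0.3],[6.5,0,1.5,0,0.3],[6.5,0,1.5,0,0.3]]}}

```text
clock: 31.0
tcp_pos: [0.5312, 0.0858, 0.0731]
orientation: [[0.995, -0.101, 0.0], [-0.101, -0.995, 0.0], [0.0, -0.0, -1.0]]
force: [-0.9, -0.8, -0.7]
gripper_width: 0.451
```

```bash
python3 - <<'E'
from h import *
s=manip.sense();print(s['clock'],w2fx(s['tcp_pos']),s['force'],s['torque'],s['gripper_width'])
E
```

```text
31.0 [[-59.66594163  54.14914091  73.06966502]] [-0.8534977  -0.8222374  -0.72672077] [-0.00350659  0.03006147 -0.01319711] 0.45052525638653484
```

Call:
{"method": "arm_command", "body": {"series": [[0.7,0,0,0,0.3],[1.4,0,0,0,0.3],[2,0,0,0,0.3],[2,0,0,0,0.3]]}}

```text
clock: 31.5
tcp_pos: [0.5331, 0.0856, 0.0731]
orientation: [[0.995, -0.101, 0.0], [-0.101, -0.995, 0.0], [0.0, -0.0, -1.0]]
force: [0.1, -0.9, -0.5]
gripper_width: 0.449
```

Call:
{"method": "arm_command", "body": {"series": [[0.7,0,0,0,0.3],[1.4,0,0,0,0.3],[2,0,0,0,0.3],[2,0,0,0,0.3]]}}

```text
clock: 32.0
tcp_pos: [0.5332, 0.0856, 0.0726]
orientation: [[0.995, -0.101, -0.004], [-0.101, -0.995, 0.0], [-0.004, 0.0, -1.0]]
force: [-6.6, 0.9, 3.1]
gripper_width: 0.452
```

Call:
{"method": "arm_command", "body": {"series": [[0,0,0.5,0,0.3],[0,0,0.8,0,0.3]]}}

```text
clock: 32.25
tcp_pos: [0.5332, 0.0857, 0.0721]
orientation: [[0.995, -0.1, -0.004], [-0.1, -0.995, 0.0], [-0.004, 0.0, -1.0]]
force: [-9.1, 0.8, 6.3]
gripper_width: 0.448
```

```bash
python3 - <<'E'
from h import *
s=manip.sense();print(s['clock'],w2fx(s['tcp_pos']),s['force'],s['torque'],s['gripper_width'])
snap('wrist','w25')
crop('w25',190,180,340,300,'w25c')
E
```

```text
32.25 [[-57.64659864  54.21553552  72.13138962]] [-9.08915045  0.76585857  6.28841146] [ 0.18033062  1.58123914 -0.02711094] 0.4482419651193546
scale 5.0
```

View pics/w25.png

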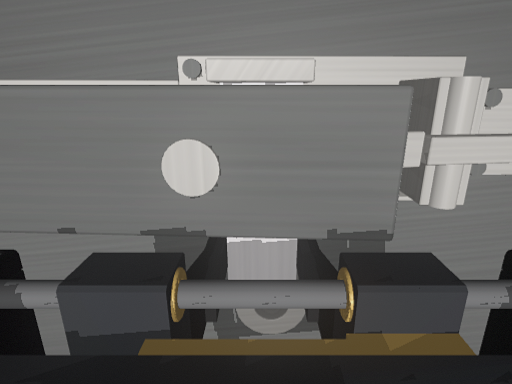

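Call:
{"method": "arm_command", "body": {"series": [[0,0,0.8,0,0.5],[0,0,0.8,0,0.6],[0,0,0.8,0,0.7],[0,0,0.8,0,0.7],[0,0,-8,0,0.7],[0,0,-30,0,0.7],[0,0,-65,0,0.7],[0,5,-90,0,0.7]]}}

```text
clock: 33.3
tcp_pos: [0.5353, 0.0806, 0.1646]
orientation: [[0.995, -0.1, 0.002], [-0.1, -0.995, 0.0], [0.002, -0.0, -1.0]]
force: [0.0, 0.8, 0.9]
gripper_width: 0.697
```

```bash
python3 - <<'E'
from h import *
snap('wrist','w26');snap('scene','c26')
s=manip.sense();print(s['clock'],w2fx(s['tcp_pos']),s['force'],s['torque'],s['gripper_width'])
crop('c26',190,150,310,240,'c26e')
E
```

```text
33.4 [[-53.20216325  49.18896573 166.44899305]] [ 0.19166954  1.02619072 -0.71378948] [-0.02696468 -0.03685025 -0.02412684] 0.7014820804471902
scale 6.666666666666667
```

View pics/w26.png

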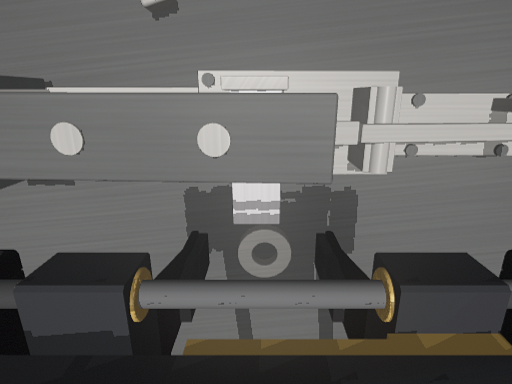

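View pics/c26e.png

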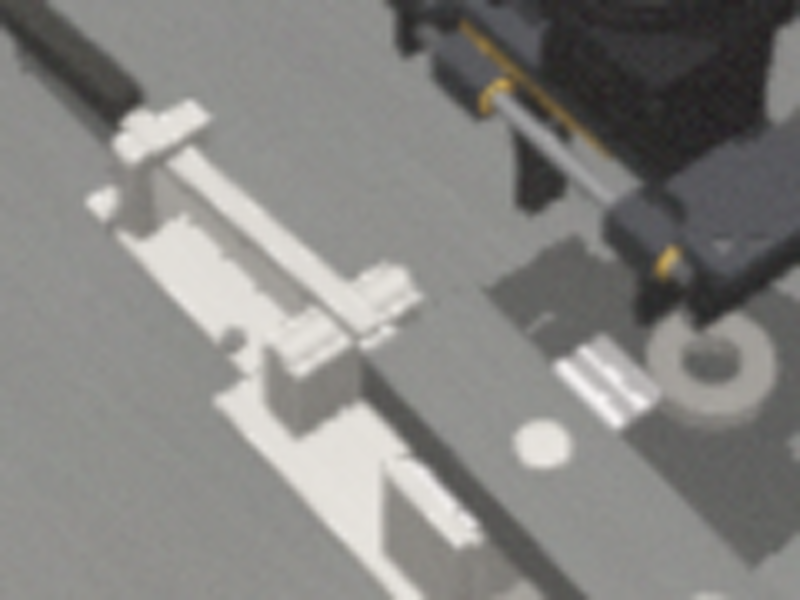

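Call:
{"method": "arm_command", "body": {"series": [[0,15,0,-2,0.6],[0,45,0,-9,0.6],[5,85,0,-19,0.6],[12,125,0,-29,0.6],[20,165,0,-39,0.6],[30,205,0,-49,0.6],[40,240,5,-59,0.6],[48,262,15,-69,0.6],[51,270,30,-79,0.6],[51,270,45,-88,0.6],[51,270,60,-91.7,0.6],[51,270,60,-91.7,0.6]]}}

```text
clock: 34.9
tcp_pos: [0.5565, -0.1925, 0.0998]
orientation: [[0.072, 0.997, -0.004], [0.997, -0.072, 0.002], [0.002, -0.004, -1.0]]
force: [-0.0, -0.8, 0.5]
gripper_width: 0.599
```

```bash
python3 - <<'E'
from h import *
for uv in [(233,224),(280,224),(256,184)]: print(w2fx(atz('w26',uv,.076)).round(1))
snap('wrist','w27')
s=manip.sense();print(s['clock'],w2fx(s['tcp_pos']),s['force'],s['gripper_width'],s['orientation'][:,0])
E
```

```text
[[-77.4  73.4  76. ]]
[[-77.3  33.   76. ]]
[[-41.6  53.5  76. ]]
34.95 [[  -5.71601051 -220.44865113  101.03421998]] [-0.21307383  0.41015973  0.29466961] 0.6023249029305842 [7.25313410e-02 9.97365670e-01 9.62055621e-04]
```

View pics/w27.png

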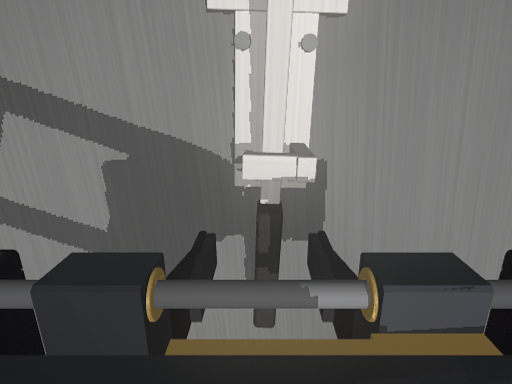

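Call:
{"method": "arm_command", "body": {"series": [[0,3,8,0,0.6],[0,3,25,0,0.6],[0,3,42,0,0.6],[0,3,54,0,0.6],[0,3,57,0,0.6],[0,3,57,0,0.6]]}}

```text
clock: 35.7
tcp_pos: [0.5611, -0.1935, 0.045]
orientation: [[0.071, 0.997, -0.0], [0.997, -0.071, 0.0], [0.0, -0.0, -1.0]]
force: [0.5, 0.0, 0.7]
gripper_width: 0.6
```

```bash
python3 - <<'E'
from h import *
snap('wrist','w28')
s=manip.sense();print(s['clock'],w2fx(s['tcp_pos']),s['force'],s['gripper_width'],s['orientation'][:,0])
E
```

```text
35.75 [[  -1.53083307 -220.91042041   45.5717048 ]] [0.632453   1.04054726 0.50545676] 0.5956234758101211 [ 7.11183084e-02  9.97467856e-01 -2.51617802e-04]
```

View pics/w28.png

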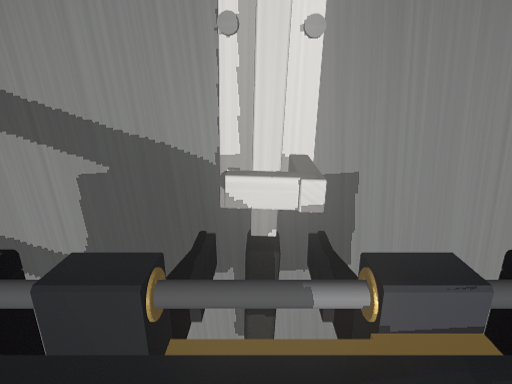

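Call:
{"method": "arm_command", "body": {"series": [[0,0,2,0,0.6],[0,0,2,0,0.3],[0,0,2,0,0],[0,0,2,0,0],[0,0,2,0,0],[0,0,2,0,0],[0,0,2,0,0],[0,0,2,0,0]]}}

```text
clock: 36.75
tcp_pos: [0.5613, -0.1936, 0.0433]
orientation: [[0.071, 0.997, 0.0], [0.997, -0.071, -0.0], [0.0, 0.0, -1.0]]
force: [0.7, 0.1, 0.6]
gripper_width: 0.205
```

```bash
python3 - <<'E'
from h import *
s=manip.sense();print(s['clock'],w2fx(s['tcp_pos']),s['force'],s['torque'],s['gripper_width'],s['orientation'][:,0])
E
```

```text
36.75 [[  -1.64605491 -220.79123161   43.31917779]] [0.66437506 0.10223887 0.56470238] [-0.05673065 -0.30329683 -0.40698899] 0.20535141713182892 [7.14019976e-02 9.97447620e-01 1.20405201e-05]
```

Call:
{"method": "arm_command", "body": {"series": [[0,0,3,0,0],[0,0,6,0,0],[0,0,9,0,0],[0,0,11.5,0,0],[0,0,12.5,0,0],[0,0,12.5,0,0]]}}

```text
clock: 37.5
tcp_pos: [0.5631, -0.1927, 0.0331]
orientation: [[0.071, 0.997, 0.004], [0.997, -0.071, 0.001], [0.001, 0.003, -1.0]]
force: [-0.5, 5.2, 12.5]
gripper_width: 0.209
```

```bash
python3 - <<'E'
from h import *
snap('scene','c29');snap('side','s29')
s=manip.sense();print(s['clock'],w2fx(s['tcp_pos']),s['force'],s['torque'],s['gripper_width'],s['orientation'][:,0])
crop('c29',190,150,260,205,'c29e')
crop('s29',220,145,310,215,'s29e')
E
```

```text
37.6 [[ 2.19331666e-02 -2.19761457e+02  3.31188014e+01]] [-0.39585788  6.17979814 13.25925839] [ 1.28302967 -0.13593066 -0.3510488 ] 0.20410637064574233 [0.07131263 0.99745327 0.00121957]
scale 10.909090909090908
scale 8.571428571428571
```

View pics/c29e.png

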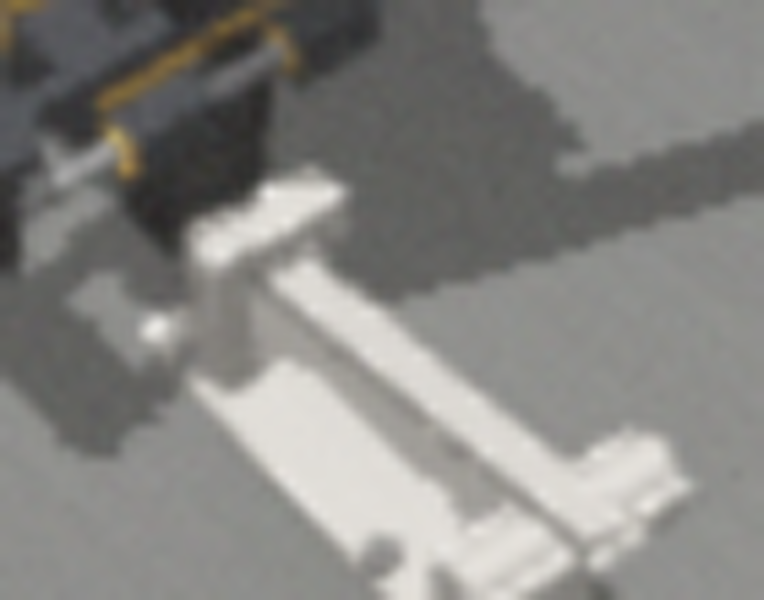

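View pics/s29e.png

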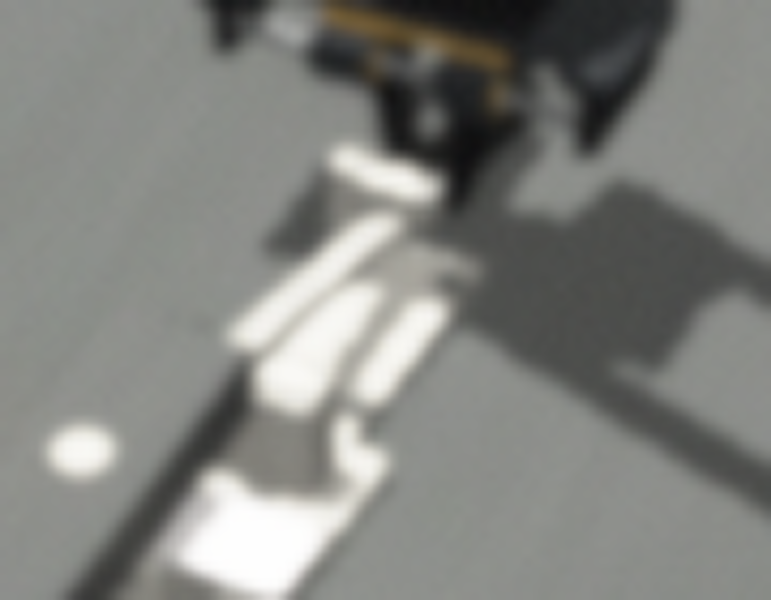

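Call:
{"method": "arm_command", "body": {"series": [[0,0,1.5,0,0],[0.2,-6,1.5,2,0],[0.5,-12,1.5,4,0],[1,-17,1.5,5.7,0],[1.5,-22,1.5,7.4,0],[2.5,-28,1.5,9.5,0],[3.5,-34,1.5,11.5,0],[5,-40,1.5,13.5,0],[6,-45,1.5,15.2,0],[6,-45,1.5,15.2,0]]}}

```text
clock: 38.85
tcp_pos: [0.519, -0.1848, 0.0318]
orientation: [[0.329, 0.944, 0.005], [0.944, -0.329, -0.002], [0.0, 0.005, -1.0]]
force: [1.2, 2.5, 12.2]
gripper_width: 0.201
```

```bash
python3 - <<'E'
from h import *
snap('scene','c30');snap('wrist','w30')
s=manip.sense();print(s['clock'],w2fx(s['tcp_pos']),s['force'],s['torque'],s['gripper_width'],s['orientation'][:,0])
crop('c30',190,150,260,205,'c30e')
E
```

```text
38.95 [[ -44.5592144  -216.26820897   31.79379731]] [ 1.97511268  3.29352108 10.24191764] [ 0.69993059 -0.39639015  0.35211872] 0.2031713716803185 [3.28831918e-01 9.44388456e-01 1.17622070e-04]
scale 10.909090909090908
```

View pics/c30e.png

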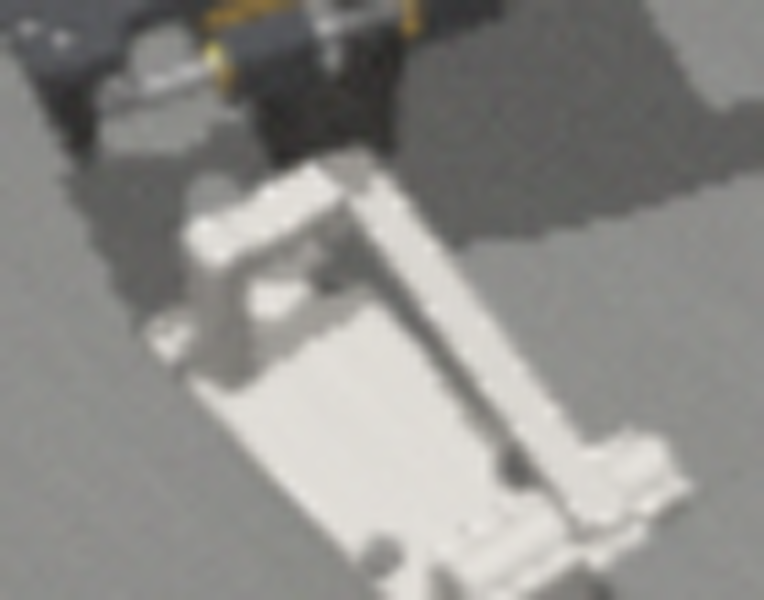

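View pics/w30.png

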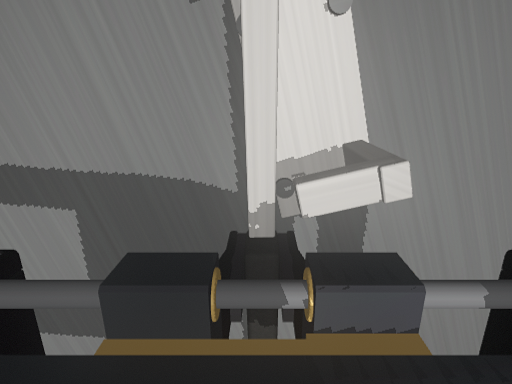

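Call:
{"method": "arm_command", "body": {"series": [[0,0,-3,0,0],[0,0,-6,0,0],[0,0,-9,0,0],[-0.5,0,-12,0,0],[-0.5,0,-15,0,0],[-1,0,-18,0,0],[-1,0,-21,0,0],[-1,0,-24,0,0],[-1.5,0,-26,0,0],[-1.5,0,-28,0,0],[-1.5,0,-30,0,0],[-1.5,0,-32,0,0],[-1.5,0,-34,0,0],[-1.5,0,-36,0,0],[-1.5,0,-36,0,0]]}}

```text
clock: 40.83
tcp_pos: [0.5158, -0.1852, 0.065]
orientation: [[0.33, 0.944, -0.001], [0.944, -0.33, 0.001], [0.0, -0.001, -1.0]]
force: [-0.9, 0.6, -5.6]
gripper_width: 0.204
```

```bash
python3 - <<'E'
from h import *
snap('scene','c31');snap('side','s31')
s=manip.sense();print(s['clock'],w2fx(s['tcp_pos']),s['force'],s['torque'],s['gripper_width'],s['orientation'][:,0])
crop('c31',190,150,290,225,'c31e')
crop('s31',190,145,310,235,'s31e')
E
```

```text
40.925 [[ -47.68821037 -217.21336264   64.96179919]] [-0.54399103  0.11392334 -5.34643753] [-0.2080916  -0.04860775  0.07448794] 0.21026097287953027 [3.29866180e-01 9.44027647e-01 3.24366486e-04]
scale 8.0
scale 6.666666666666667
```

View pics/c31e.png

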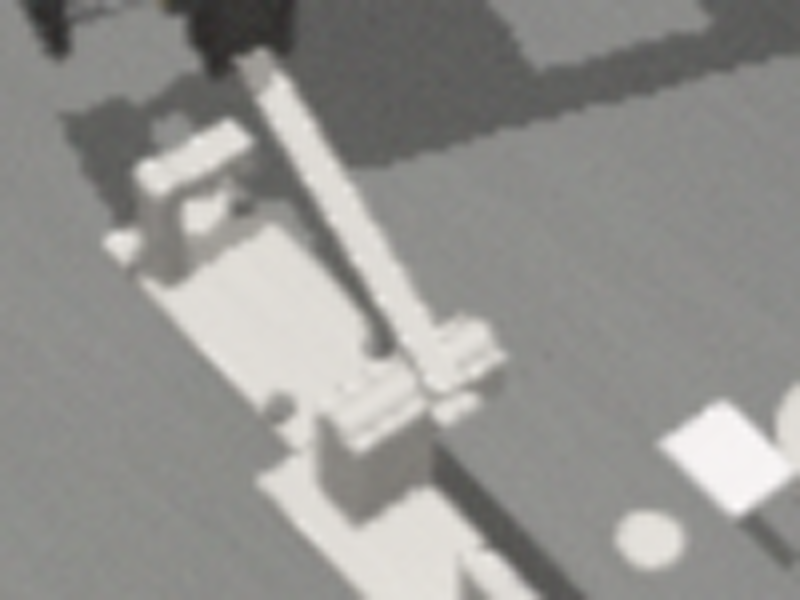

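View pics/s31e.png

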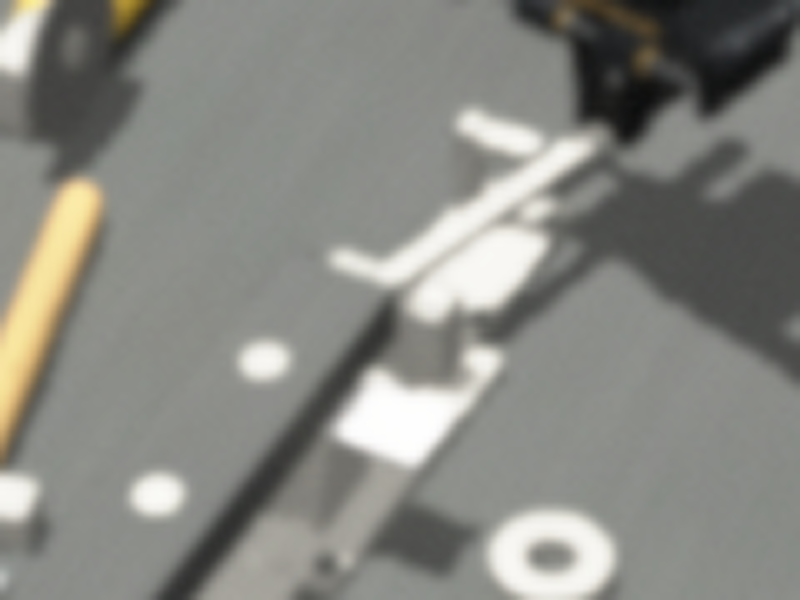

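Call:
{"method": "arm_command", "body": {"series": [[-5,0,0,0,0],[-13,0,0,0,0],[-22,0,0,0,0],[-32,0,0,0,0],[-42,0,0,0,0],[-52,0,0,0,0],[-60,0,-3,0,0],[-65,0,-15,0,0],[-65,0,-35,0,0],[-65,0,-45,0,0],[-65,0,-45,0,0]]}}

```text
clock: 42.3
tcp_pos: [0.4956, -0.2476, 0.1117]
orientation: [[0.33, 0.944, 0.002], [0.944, -0.33, -0.002], [-0.001, 0.003, -1.0]]
force: [-0.2, 0.8, -4.9]
gripper_width: 0.202
```

```bash
python3 - <<'E'
from h import *
snap('scene','c32');snap('side','s32')
s=manip.sense();print(s['clock'],s['tcp_pos'],w2fx(s['tcp_pos']),s['force'],s['torque'],s['gripper_width'],s['orientation'][:,0])
crop('c32',170,120,310,225,'c32e')
crop('s32',190,125,330,235,'s32e')
E
```

```text
42.4 [ 0.49450813 -0.24684761  0.10996628] [[ -62.74316934 -280.50378225  109.96627865]] [-0.47623903  0.2646176  -4.96434208] [-0.06154137 -0.03864818  0.02306373] 0.20217502549484112 [3.29940381e-01 9.44001760e-01 1.46145468e-04]
scale 5.714285714285714
scale 5.454545454545454
```

View pics/c32e.png

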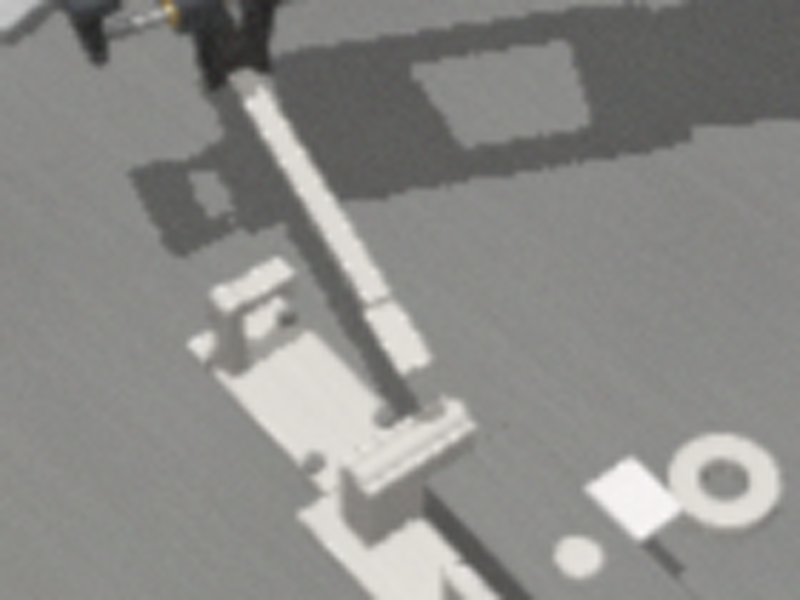

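View pics/s32e.png

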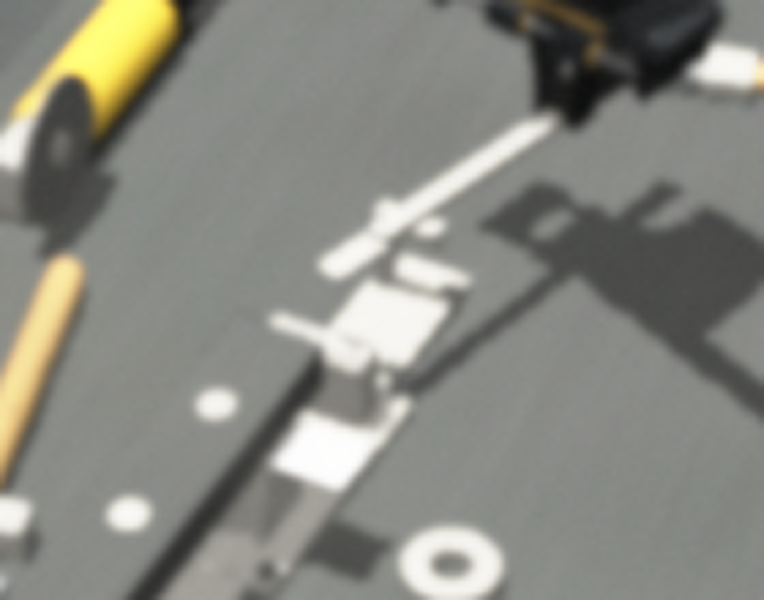

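Call:
{"method": "arm_command", "body": {"series": [[0,-15,0,-2,0],[0,-45,0,-6,0],[0,-80,5,-10,0],[-2,-102,20,-12,0],[-4,-108,45,-12,0],[-4,-108,70,-12,0],[-4,-108,85,-12,0],[-4,-108,94,-12,0],[-4,-108,100,-12,0],[-4,-108,104,-12,0],[-4,-108,104,-12,0]]}}

```text
clock: 43.78
tcp_pos: [0.3918, -0.2155, 0.0066]
orientation: [[0.127, 0.992, 0.001], [0.992, -0.127, -0.0], [-0.0, 0.001, -1.0]]
force: [-0.1, -0.2, -3.3]
gripper_width: 0.202
```

```bash
python3 - <<'E'
from h import *
snap('scene','c33');snap('side','s33')
s=manip.sense();print(s['clock'],s['tcp_pos'],s['force'],s['torque'],s['gripper_width'],s['orientation'][:,0])
crop('c33',170,100,330,220,'c33e')
crop('s33',190,125,370,245,'s33e')
E
```

```text
43.875 [ 0.39173767 -0.21550379  0.00664343] [ 0.10331066 -0.8144195  -4.48921141] [-0.08834244 -0.09883728 -0.01158169] 0.20105823084077545 [ 1.26647486e-01  9.91947689e-01 -4.43327413e-04]
scale 5.0
scale 4.444444444444445
```

View pics/s33e.png

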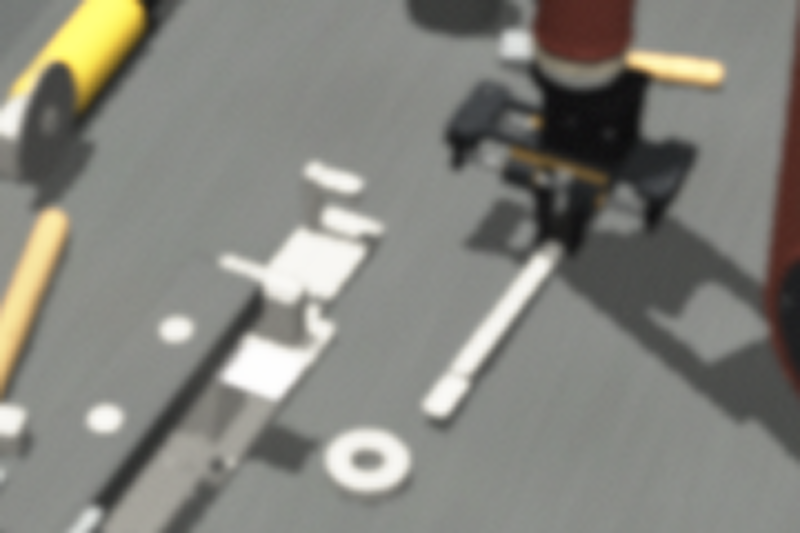

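Not touching yet (weight still on the tool). Lower a little more to table, then release.

Call:
{"method": "arm_command", "body": {"series": [[0,0,1,0,0],[0,0,2,0,0],[0,0,3,0,0],[0,0,3.5,0,0],[0,0,3.5,0,0]]}}

```text
clock: 44.5
tcp_pos: [0.3916, -0.2153, 0.0029]
orientation: [[0.127, 0.992, 0.0], [0.992, -0.127, -0.0], [-0.0, 0.0, -1.0]]
force: [1.2, 1.5, 0.2]
gripper_width: 0.205
```

```bash
python3 - <<'E'
from h import *
s=manip.sense();print(s['clock'],s['tcp_pos'],s['force'],s['torque'],s['gripper_width'])
E
```

```text
44.5 [ 0.39160976 -0.2153183   0.00285855] [1.23198672 1.45830208 0.19670254] [ 0.02670711 -0.12041298  0.01996413] 0.20547364688745465
```

Call:
{"method": "arm_command", "body": {"series": [[0,0,0,0,0.3],[0,0,0,0,0.45],[0,0,0,0,0.6],[0,0,0,0,0.6],[0,0,0,0,0.6],[0,0,-10,0,0.6],[0,0,-45,0,0.6],[0,0,-100,0,0.6],[0,0,-150,0,0.6],[0,0,-180,0,0.6],[-30,-10,-190,0,0.6],[-60,-20,-190,0,0.6],[-60,-20,-190,0,0.6]]}}

```text
clock: 46.12
tcp_pos: [0.3634, -0.2736, 0.1937]
orientation: [[0.129, 0.992, 0.001], [0.992, -0.129, -0.001], [-0.001, 0.001, -1.0]]
force: [-0.4, 0.5, 0.0]
gripper_width: 0.598
```

```bash
python3 - <<'E'
from h import *
snap('scene','c34');snap('side','s34');snap('wrist','w34')
s=manip.sense();print(s['clock'],s['tcp_pos'],s['force'],s['gripper_width'])
crop('c34',160,90,350,260,'c34e')
crop('s34',150,110,370,270,'s34e')
E
```

```text
46.275 [ 0.36404681 -0.27164634  0.19281846] [ 1.16406315 -0.4015214   0.71090789] 0.6027513307458917
scale 3.5294117647058822
scale 3.6363636363636362
```

View pics/c34e.png

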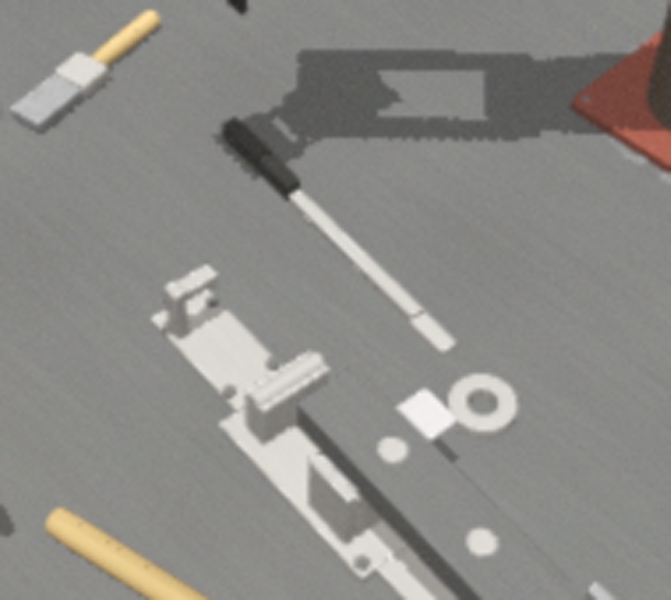

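View pics/s34e.png

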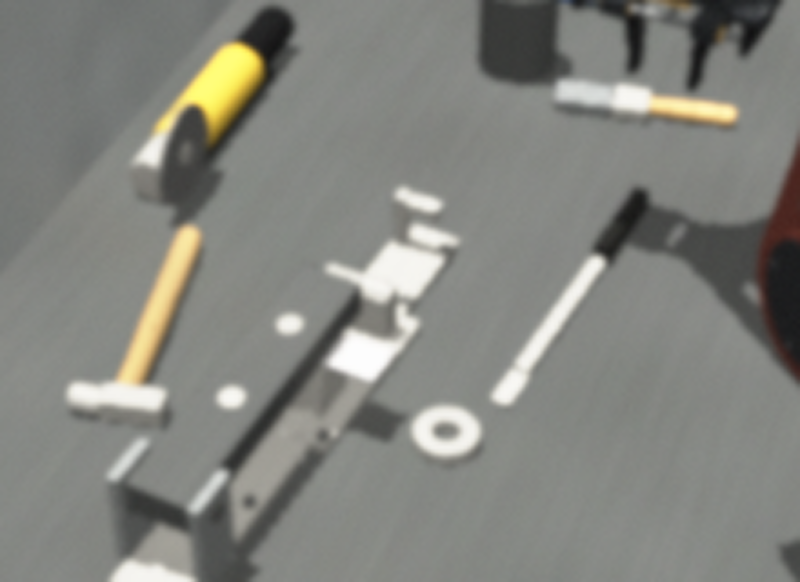

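View pics/w34.png

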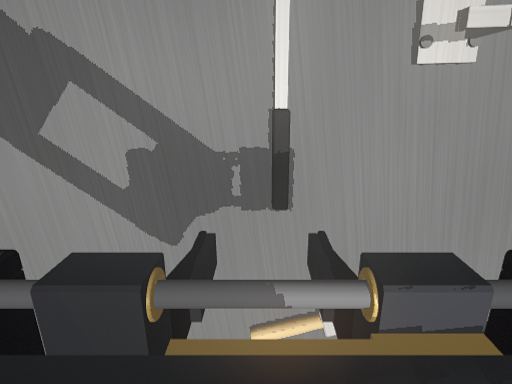

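```bash
python3 - <<'E'
from h import *
a=lambda u,v:cp(u,v,160,90,3.5294); b=lambda u,v:cp(u,v,150,110,3.6364)
for q in [(426,390),(456,413)]: print('scene',w2fx(atz('c34',a(*q),.076)).round(1))
for q in [(390,352),(362,380)]: print('side',w2fx(atz('s34',b(*q),.076)).round(1))
crop('s34',228,185,278,222,'s34f');crop('c34',265,190,300,220,'c34f')
E
```

```text
scene [[-76.7  36.   76. ]]
scene [[-80.5  68.1  76. ]]
side [[-76.1  36.6  76. ]]
side [[-70.6  80.1  76. ]]
scale 16.0
scale 20.0
```

View pics/c34f.png

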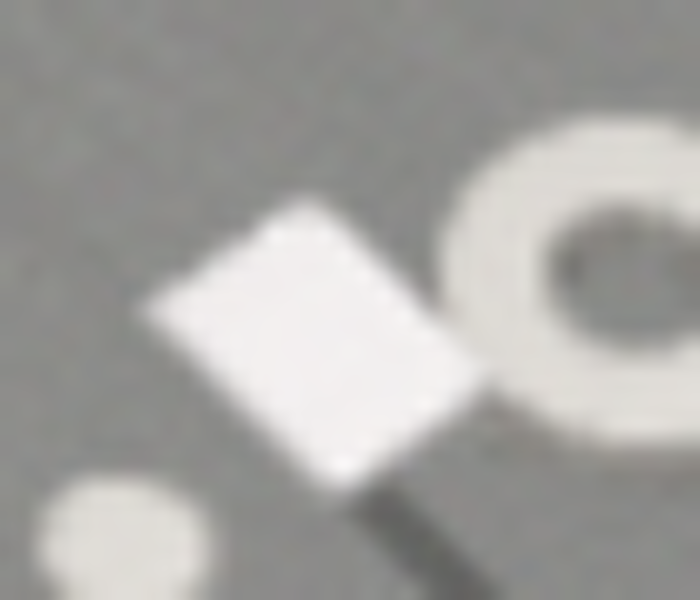

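View pics/s34f.png

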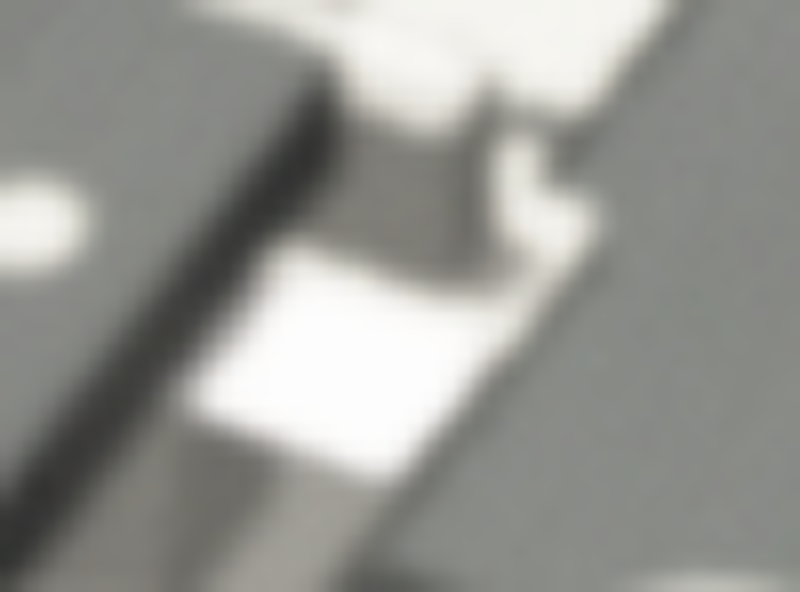

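Call:
{"method": "arm_command", "body": {"series": [[30,6,-5,0,0.6],[80,16,-10,0,0.6],[135,28,-15,0,0.6],[190,39,-15,0,0.6],[235,48,-15,0,0.6],[258,53,-15,0,0.6],[261,53,-15,0,0.6],[261,53,-15,0,0.6]]}}

```text
clock: 47.28
tcp_pos: [0.4493, -0.0198, 0.2076]
orientation: [[0.125, 0.992, -0.001], [0.992, -0.125, -0.0], [-0.0, -0.001, -1.0]]
force: [0.4, 0.8, -0.9]
gripper_width: 0.602
```

```bash
python3 - <<'E'
from h import *
snap('wrist','w35')
s=manip.sense();print(s['clock'],s['tcp_pos'])
E
```

```text
47.325 [ 0.4492889  -0.02033845  0.20761481]
```

View pics/w35.png

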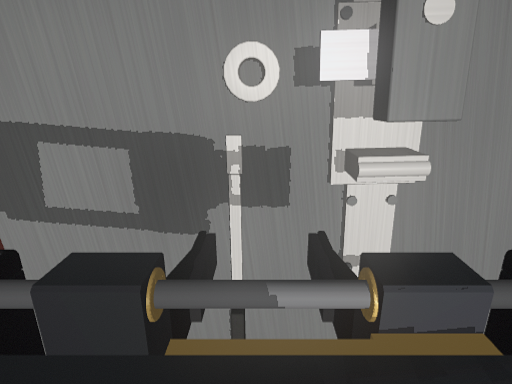

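```bash
python3 - <<'E'
from h import *
crop('w35',300,15,400,90,'w35c')
for uv in [(320,30),(320.5,82),(344,55)]: print(w2fx(atz('w35',uv,.076)).round(1))
# rail end top-left corner -> height for x=-30,y~0
for z in (.106,.112,.115,.118): print(z,proj('w35',fx2w(np.load('fix.npy'),[[-30,0,z*1000],[30,0,z*1000]])).round(1))
crop('w35',365,90,475,140,'w35d')
E
```

```text
scale 8.0
[[-78.1  73.7  76. ]]
[[-76.4  32.7  76. ]]
[[-57.  54.  76.]]
0.106 [[382.5 121.8]
 [456.3 120. ]]
0.112 [[385.2 122.4]
 [460.7 120.6]]
0.115 [[386.7 122.8]
 [463.  120.9]]
0.118 [[388.1 123.1]
 [465.3 121.3]]
scale 7.2727272727272725
```

View pics/w35c.png

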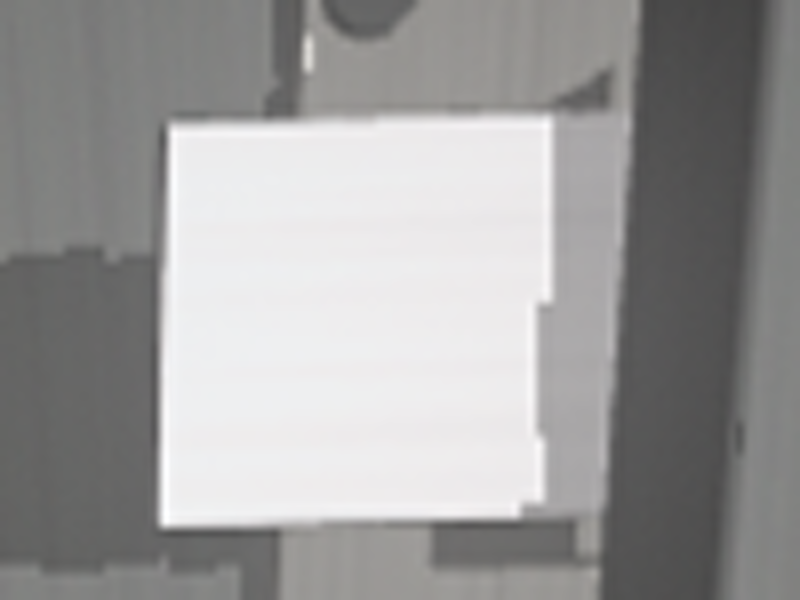

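View pics/w35d.png

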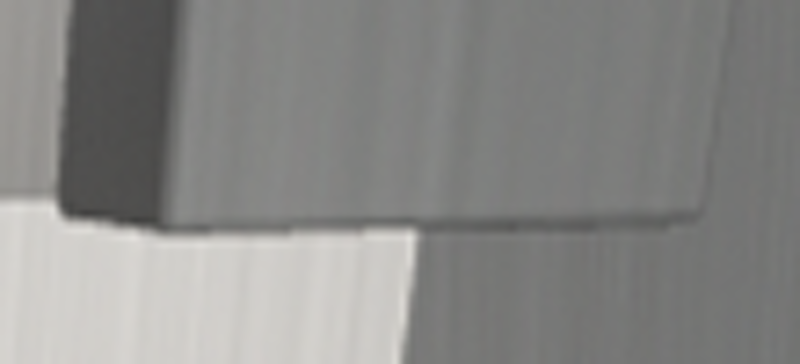

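```bash
python3 - <<'E'
from h import *
print(close_job())
E
```

```text
the job is handed in; nothing more can be done
None
```

I completed every step of the task and handed it in at about 47.4 s of the 72 s allowed. The hand-in reports no verdict.

**What I did**
- **Bar grip:** My first grasp of the bar closed too early and missed it; the second held. I then tilted the bar in the grip by raising the hand with the blade tip lightly under the keeper lip, so the blade would fit under the rail.
- **Levering and hooking:** I levered the rail up, swung the shaft into the keeper notch and let go. The fingers then read no force and the pictures showed the bar still hooked.
- **Shim:** I slid it under the rail until it met the stop, with a push of about 7 to 9 N.
- **Unhooking and finish:** I re-gripped and unhooked the bar and let the rail down slowly onto the shim. Then I drew the bar out and laid it back on the table close to where it started.

**Last checks**
- **Shim:** its centre measured about (-22.5, 53) mm in the fixture frame, square to within about 2 degrees. That puts its leading end within 1 mm or so of the stop, though I could not see that end directly.
- **Rail:** its free end measured about 8 mm up, so roughly 0.03 rad. This came from a single view, where the two corners gave 113 and 116 mm, so it is good to about ±2 mm.
- **Bar:** it lies flat on the table, well clear of the rail.
- **Bystanders:** the flange, hammer and brush looked unmoved in the last pictures. The can, packer and pipe stub were mostly outside the crops I checked, so I did not re-verify them.

**Where the measurements disagreed:** while the bar was pressed down, my picture estimates of the shaft height disagreed by up to about 8 mm. I relied on the arm's position and force readings there instead. I estimate the rail peaked at about 0.08 rad, but I did not measure it.

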